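# Unload the guarded sample cassette

## Robot

A 6-joint arm with a two-finger parallel gripper is mounted at the origin on the work surface. World frame = base frame: x ahead of the robot, y to its left, z up, the work surface at z = 0. Lengths are in m, angles in rad, forces in N, time in s.
With the tool pointing down it reaches from about 0.375 to 0.9 m from the base axis. Payload 3.1 kg.
Tool frame: the origin (TCP) lies between the finger pads; the fingertips stand 11 mm ahead of it and the grasp point (between the pads) lies 8 mm behind it; z points along the fingers, y is the line along which they close (so a half turn about z gives the same grasp; the last joint's range is limited). The gripper opens to 87 mm and grips with 3 to 60 N. Pads are 19 mm wide; open, the fingers measure 117 mm over their backs; the gripper's body (75 mm by 190 mm) begins 51 mm behind the grasp point.
Start: joints at [-1.478, 0.527, 1.433, -0, 1.181, -0.178], TCP at [0.167, -0.602, 0.234] pointing down, gripper open.
Joint ranges: [-3.08, 3.08], [-0.75, 2.2], [0.22, 2.44], [-1.43, 4.57], [0, 2.65], [-2.85, 2.85]. Speed limits (rad/s): [2.79, 2.79, 3.14, 3.14, 3.14, 3.14].

## Interface

Orientations are given as a unit quaternion [x, y, z, w].
In Python, from rig import robot gives the robot as it stands.
- The arm moves only by the tool move_arm, never from a script. Its argument "moves" is text: rows parted by semicolons, each of 7 numbers parted by spaces: the shift along the tool's x, y, z in units of 100 mm (1.0 is 100 mm), then the turn, a rotation vector about the tool's x, y, z in units of 90 degrees (1.0 is 90 degrees), then the opening, from 0 (shut) to 1 (fully open). A call has 1 to 12 rows; each row is the pose to reach, as a shift and turn from the pose commanded when the call began, along the tool's axes at that moment; what a row does not reach only later rows make up. A row lasts 1/10 s, in which the tool goes at most 50 mm and 8.59 degrees, less where a joint would pass 70% of its speed; a pose out of reach is approached as far as the arm can. A call with a number of a shift or a turn outside -1 to 1 is refused whole. A call with a gripper value outside its range is refused whole. The fingers move at their own pace and stop on an object; "squeeze" is the grip in N (left out, the last holds). Time passes only in rows, so rows that repeat a pose let the fingers close. It gives the time, the measured TCP pose, the force, the opening and the grip force at its end, in the units of the state.
- robot.get_obs(): the state, without advancing time (a new reading comes with each control period).
- robot.camera(name): name is "scene" or "side" or "wrist"; returns a dict with "image" (480x640x3 uint8, red, green, blue), "intrinsics" (3x3 intrinsics, pixels), "extrinsics" (4x4, takes a point from world to camera coordinates). Camera axes: x right, y up, looking along -z (the intrinsics and any distortion apply to the point x, -y, -z); pixel columns grow to the right and rows downward; lengths in m; the calibration is good to about 2 mm. The wrist camera is an equidistant fisheye: a pixel r from the principal point sees the ray r / f radians off the axis. A picture is of the moment at which its call begins. There is no depth.
- robot.hand_in(): hands the job in; it is judged then, once.
The state is a dict: "time": time; "q": joint angles; "joint_velocities": joint speeds; "joint_torque": joint torques, N m; "position": TCP position; "tool_rot": TCP orientation; "ft_force": force on the tool from outside, world axes, zero at the start; "moment": the same for the moment, N m; "grip_width": finger opening in m; "grip_force": force on a finger pad.
Only numpy, scipy, OpenCV 4.12 (cv2) and the standard library are available. Lean on these libraries where they do the work, as an engineer would, in place of code of your own. Each camera call takes 0.05 s, during which the arm holds its last target. There are 200 camera calls.

## Task

Slide the pry bar's blade under the lip of the cassette's clear cover, lever it up with the bar, and swing the cover wide open, well past upright. Take out every copper sample carrier by turning its foot in line with its slot and lifting it through the guard plate, and stand each one upright on its foot in a pocket of its own in the steel tray. When the cassette is empty close the cover fully, and leave the pry bar lying on the middle part of the rubber mat; do not disturb the other things on the bench.

Things in the scene. Friction and masses are not known exactly. Their poses are not given: they have to be found in the camera images.
- cover (a joint): Hinge angle (rad) of the clear hood over the cassette: 0 closed (start), 1.9 stop, wide open. Stiff: 0.22 N m friction; the 250 g hood stays where left. Axis along the cassette's +y side; the -y side, with the lip, swings up and over to +y. Hood 296 (cassette x) x 108 (y, from the axis) x 54 mm high, walls 4 mm; closed, its rim is 50 and its top 104 mm above the bench.
- lip (a point): Middle of the outer lower edge of the hood's aluminium pry lip: a strip 120 mm long (along cassette x), 20 mm deep, 4 mm thick, standing out from the middle of the hood's -y wall, underside flush with the rim; this edge is 128 mm from the hinge axis. Moves with the hood. Axes as the cassette's when closed.
- hinge_mid (a point): Middle of the hinge axis of the cover; axis along cassette x; 54 mm towards +y from the cassette's middle, 50 mm above the bench. Axes as the cassette's.
- cassette: Fixed steel box 300 (x) x 104 (y) x 49 mm; origin under its middle, y towards the hinge, z up. Floor 5 mm thick. On top a 4 mm guard plate with four slots, 32 (x) by 72 mm (y), in a row along x. A fixed ledge 140 mm long stands out from the middle of the -y wall to y = -78 mm, top 40 mm above the bench: a 10 mm gap, open to -y, lies between it and the closed lip, which ends at y = -74 mm.
- prybar: Loose pry bar, 195 mm, 150 g, at the start on the rubber mat, blade roughly away from the robot: black handle 22 x 22 mm and flat steel blade 22 mm wide, 3 mm thick. Origin at the handle's underside; x along the bar to the blade, z up. Handle from x = -60 to 50 mm, blade from 50 to 140 mm at z = 11 mm, the handle's mid-height. Centre of mass at x = 26 mm.
- bar_mid (a point): Point on the pry bar at x = 40 mm, the middle of its length, z = 11 mm.
- mat: Blue rubber mat, fixed, 280 (x) x 90 (y) x 3 mm; origin under its middle, x along its length.
- gasket: Bystander: copper gasket ring 82 mm across, flat on the bench. Leave it alone.
- dish: Bystander: clear round dish 94 mm across. Leave it alone.
- flange: Bystander: round steel blank flange 70 mm across, 45 mm high. Leave it alone.
- tweezers: Bystander: tweezers 120 mm long. Leave them alone.
- slot0 (a point): Centre of slot 0 of the guard plate, at its top face; x and y axes as the cassette's, so the 72 mm length of the slot lies along y. Slots stand 70 mm apart along x. A slot may be empty.
- pocket0 (a point): Centre of the floor of one of four pockets, in two rows, of the fixed steel tray (196 along its x by 170 mm, 20 mm high). The pocket is 76 (x) by 34 mm (y) and 15 mm deep. This point is 5 mm above the bench and 15 mm below the tray's top; x along the pocket's length.
- carrier0: Copper carrier, 92 mm tall, 260 g, may be absent (2 to 4 present, alike). Foot 60 (x) x 22 (y) x 12 mm, stem 12 x 12, grip tab 26 (x) x 10 (y) x 40 mm (z 52 to 92). Origin mid-underside of the foot, z up. Starts on the cassette floor (5 mm up), foot under the guard plate, 55 to 90 degrees across its slot, tab above it. The foot passes within 8 degrees of the slot's length, either way round.
- slot1 (a point): Centre of slot 1 of the guard plate, at its top face; x and y axes as the cassette's, so the 72 mm length of the slot lies along y. Slots stand 70 mm apart along x. A slot may be empty.
- pocket1 (a point): Centre of the floor of one of four pockets, in two rows, of the fixed steel tray (196 along its x by 170 mm, 20 mm high). The pocket is 76 (x) by 34 mm (y) and 15 mm deep. This point is 5 mm above the bench and 15 mm below the tray's top; x along the pocket's length.
- carrier1: Copper carrier, 92 mm tall, 260 g, may be absent (2 to 4 present, alike). Foot 60 (x) x 22 (y) x 12 mm, stem 12 x 12, grip tab 26 (x) x 10 (y) x 40 mm (z 52 to 92). Origin mid-underside of the foot, z up. Starts on the cassette floor (5 mm up), foot under the guard plate, 55 to 90 degrees across its slot, tab above it. The foot passes within 8 degrees of the slot's length, either way round.
- slot2 (a point): Centre of slot 2 of the guard plate, at its top face; x and y axes as the cassette's, so the 72 mm length of the slot lies along y. Slots stand 70 mm apart along x. A slot may be empty.
- pocket2 (a point): Centre of the floor of one of four pockets, in two rows, of the fixed steel tray (196 along its x by 170 mm, 20 mm high). The pocket is 76 (x) by 34 mm (y) and 15 mm deep. This point is 5 mm above the bench and 15 mm below the tray's top; x along the pocket's length.
- carrier2: Copper carrier, 92 mm tall, 260 g, may be absent (2 to 4 present, alike). Foot 60 (x) x 22 (y) x 12 mm, stem 12 x 12, grip tab 26 (x) x 10 (y) x 40 mm (z 52 to 92). Origin mid-underside of the foot, z up. Starts on the cassette floor (5 mm up), foot under the guard plate, 55 to 90 degrees across its slot, tab above it. The foot passes within 8 degrees of the slot's length, either way round.
- slot3 (a point): Centre of slot 3 of the guard plate, at its top face; x and y axes as the cassette's, so the 72 mm length of the slot lies along y. Slots stand 70 mm apart along x. A slot may be empty.
- pocket3 (a point): Centre of the floor of one of four pockets, in two rows, of the fixed steel tray (196 along its x by 170 mm, 20 mm high). The pocket is 76 (x) by 34 mm (y) and 15 mm deep. This point is 5 mm above the bench and 15 mm below the tray's top; x along the pocket's length.
- carrier3: Copper carrier, 92 mm tall, 260 g, may be absent (2 to 4 present, alike). Foot 60 (x) x 22 (y) x 12 mm, stem 12 x 12, grip tab 26 (x) x 10 (y) x 40 mm (z 52 to 92). Origin mid-underside of the foot, z up. Starts on the cassette floor (5 mm up), foot under the guard plate, 55 to 90 degrees across its slot, tab above it. The foot passes within 8 degrees of the slot's length, either way round.
Not all that is in view belongs to the job. Leave any green or purple look-alike of the prybar alone.

How it is judged:
By the outcome, as a careful person would: the job done as asked, in the order asked, and still so for the second after the job is handed in, with the robot touching nothing.
Of carrier0, carrier1, carrier2, carrier3 only 2 to 4 are there at a start; the rules pass over those that are not, and their reading is None.
At some moment in a run one of prybar may be knocked a few centimetres aside while the robot is not near it.
It also fails if it takes over 210 s, if anything falls off the work surface, if the arm or the gripper's body presses on something with over 40 N, if the wrist force passes 120 N, or if a joint passes its speed limit or range.

## Working session

There is one attempt and no reset: what is moved stays moved. The work goes in short steps, Python scripts to look and compute and a tool call to move; the robot and the scene stay as the last step left them, time stands still between calls to the robot, and variables do not carry over. Pictures are saved under pics/ and viewed, at most 14 in all, crops included, and the job is handed in when it is done.

Besides the shell and the picture viewer there is one more tool, called as a command line: name --argument value ..., lists and objects as JSON in quotes. move_arm: Moves the arm, as the interface text tells. Shifts and turns lie within -1 to 1; 1 stands for 100 mm of shift or 90 degrees of turn. Its arguments: {"type":"object","properties":{"moves":{"type":"string"},"squeeze":{"type":"number"}},"required":["moves"]}

```bash
ls; mkdir -p pics; python3 - <<'E'
from rig import robot
import cv2, numpy as np
for n in ("scene","side","wrist"):
    c=robot.camera(n); cv2.imwrite(f"pics/{n}0.png",c["image"][:,:,::-1])
    print(n,np.round(c["intrinsics"],1).tolist(),np.round(c["extrinsics"],3).tolist())
o=robot.get_obs(); print(o)
E
```

```text
pics
scene [[623.9, 0.0, 319.5], [0.0, 623.9, 232.6], [0.0, 0.0, 1.0]] [[0.489, 0.872, 0.007, -0.28], [-0.576, 0.317, 0.754, 0.249], [0.655, -0.373, 0.657, -1.663], [0.0, 0.0, 0.0, 1.0]]
side [[490.8, 0.0, 321.9], [0.0, 490.8, 241.8], [0.0, 0.0, 1.0]] [[0.938, -0.345, -0.013, -0.493], [0.262, 0.687, 0.678, -0.21], [-0.225, -0.639, 0.735, -0.896], [0.0, 0.0, 0.0, 1.0]]
wrist [[371.6, 0.0, 322.0], [0.0, 371.6, 241.0], [0.0, 0.0, 1.0]] [[0.267, -0.964, -0.002, -0.623], [0.935, 0.259, -0.242, 0.029], [0.233, 0.062, 0.97, -0.39], [0.0, 0.0, 0.0, 1.0]]
{'time': 0.15, 'q': array([-1.47848463e+00,  5.28269562e-01,  1.43363818e+00,  1.41271489e-05,
        1.18140481e+00, -1.78484329e-01]), 'joint_velocities': array([ 0.00186808, -0.002302  , -0.00072162,  0.00012989, -0.00026412,
        0.00193489]), 'joint_torque': array([ 9.97499615e-05, -4.40431881e+01, -1.76841742e+01,  6.33137114e-02,
        5.52575605e-02, -1.04698361e-04]), 'position': array([ 0.16717561, -0.60164446,  0.2327764 ]), 'tool_rot': array([ 9.90847680e-01,  1.34981979e-01,  4.35671154e-05, -8.58872267e-04]), 'ft_force': array([-0.34997989, -0.3980991 ,  0.6503377 ]), 'moment': array([-0.04231089, -0.00048577,  0.02991037]), 'grip_force': 0.0, 'grip_width': 0.08719397439017516}
```

View pics/scene0.png

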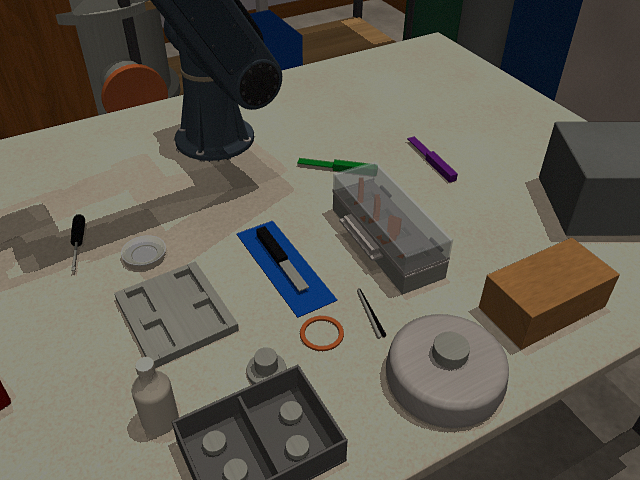

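View pics/side0.png

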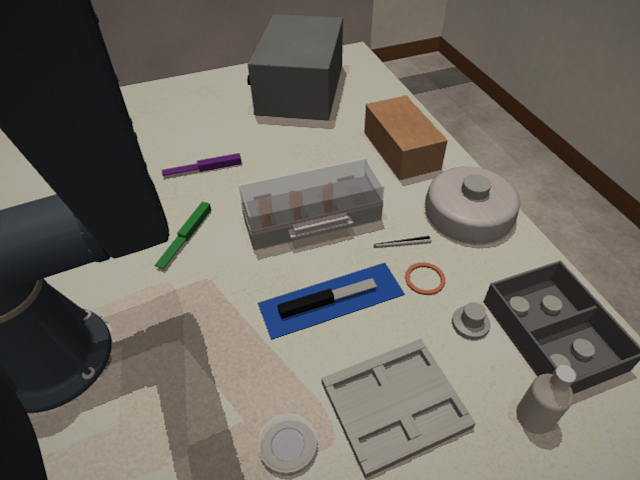

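```bash
cat > h.py <<'E'
import numpy as np, cv2
from rig import robot
from scipy.spatial.transform import Rotation as R
class Cam:
    def __init__(s,n):
        c=robot.camera(n); s.n=n; s.im=np.ascontiguousarray(c["image"][:,:,::-1]); s.K=c["intrinsics"]; s.E=c["extrinsics"]
    def rays(s,uv):
        uv=np.atleast_2d(np.asarray(uv,float)); a=(uv[:,0]-s.K[0,2])/s.K[0,0]; b=(uv[:,1]-s.K[1,2])/s.K[1,1]
        if s.n=="wrist":
            r=np.hypot(a,b)+1e-12; d=np.c_[np.sin(r)*a/r,-np.sin(r)*b/r,-np.cos(r)]
        else: d=np.c_[a,-b,-np.ones_like(a)]
        return -s.E[:3,:3].T@s.E[:3,3], d@s.E[:3,:3]
    def onz(s,uv,z):
        o,d=s.rays(uv); return o+d*((z-o[2])/d[:,2])[:,None]
    def proj(s,P):
        p=np.atleast_2d(P)@s.E[:3,:3].T+s.E[:3,3]; x,y,z=p[:,0],-p[:,1],-p[:,2]
        if s.n=="wrist":
            r=np.hypot(x,y); t=np.arctan2(r,z); x,y=t*x/r,t*y/r
        else: x,y=x/z,y/z
        return np.c_[s.K[0,0]*x+s.K[0,2],s.K[1,1]*y+s.K[1,2]]
def tri(c1,uv1,c2,uv2):
    o1,d1=c1.rays(uv1);o2,d2=c2.rays(uv2);d1=d1[0];d2=d2[0]
    t=np.linalg.lstsq(np.c_[d1,-d2],o2-o1,rcond=None)[0]
    a,b=o1+t[0]*d1,o2+t[1]*d2; return (a+b)/2,np.linalg.norm(a-b)
def crop(c,x,y,w,h,k,name): cv2.imwrite(f"pics/{name}.png",cv2.resize(c.im[y:y+h,x:x+w],None,fx=k,fy=k,interpolation=cv2.INTER_CUBIC))
def rect(P): # min-area rect of xy points: centre, long/short, angle of long side (deg)
    (c,(w,h),a)=cv2.minAreaRect((P[:,:2]*1000).astype(np.float32))
    if h>w: w,h,a=h,w,a+90
    return np.round(c,1),round(w,1),round(h,1),round((a+90)%180-90,2)
def blob(m):
    n,l,s,_=cv2.connectedComponentsWithStats(m.astype(np.uint8)); return l==1+np.argmax(s[1:,4])
def pts(m): v,u=np.nonzero(m); return np.c_[u,v]
def world(dx): # world vector -> tool axes
    return R.from_quat(robot.get_obs()["tool_rot"]).inv().apply(dx)
E
python3 - <<'E'
from h import *
for n in("scene","side"):
    c=Cam(n); hsv=cv2.cvtColor(c.im,cv2.COLOR_BGR2HSV); H,S,V=cv2.split(hsv)
    m=(H>100)&(H<125)&(S>150)&(V>60); 
    if n=="scene": m[:200]=0
    m=blob(m); print(n,"mat",rect(c.onz(pts(m),.003)))
    hull=cv2.fillConvexPoly(np.zeros(m.shape,np.uint8),cv2.convexHull(pts(m).astype(np.int32)),1)>0
    hull=cv2.erode(hull.astype(np.uint8),np.ones((3,3)))>0
    hd=blob(hull&(V<50)); bl=blob(hull&(S<80)&(V>80))
    print("handle",rect(c.onz(pts(hd),.020)),"blade",rect(c.onz(pts(bl),.014)))
    g=(H<14)&(S>140)&(V>80); 
    crop(c,*((320,150,150,145) if n=="scene" else (230,150,165,110)),*((4,) if n=="scene" else (4.5,)),n+"_cas")
    crop(c,*((105,255,145,115) if n=="scene" else (315,335,165,140)),4,n+"_tray")
a,b=cv2.imread("pics/scene_tray.png"),cv2.imread("pics/side_tray.png")
E
```

```text
scene mat (array([520.6, -57.3]), 280.1, 89.2, 1.08)
handle (array([511.9, -61.2]), 209.0, 29.6, 0.09) blade (array([565.4, -58.1]), 89.8, 21.9, -0.17)
side mat (array([523.2, -61. ]), 277.6, 87.9, 1.15)
handle (array([469.6, -65.6]), 110.4, 33.3, 0.14) blade (array([571. , -60.2]), 90.7, 23.4, -0.07)
```

View pics/scene_cas.png

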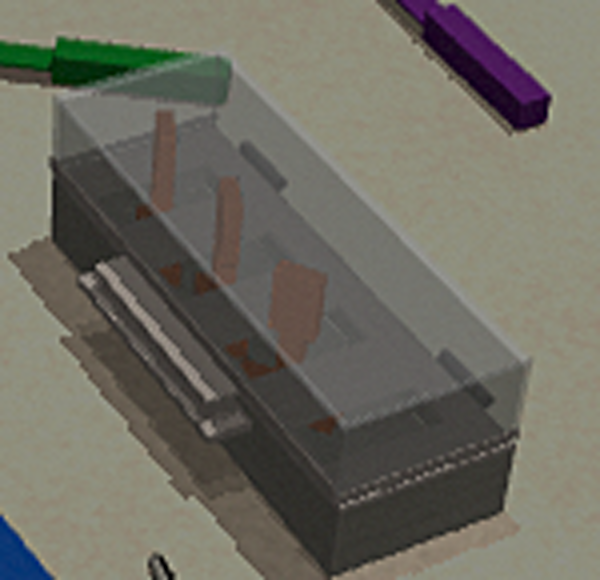

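View pics/side_cas.png

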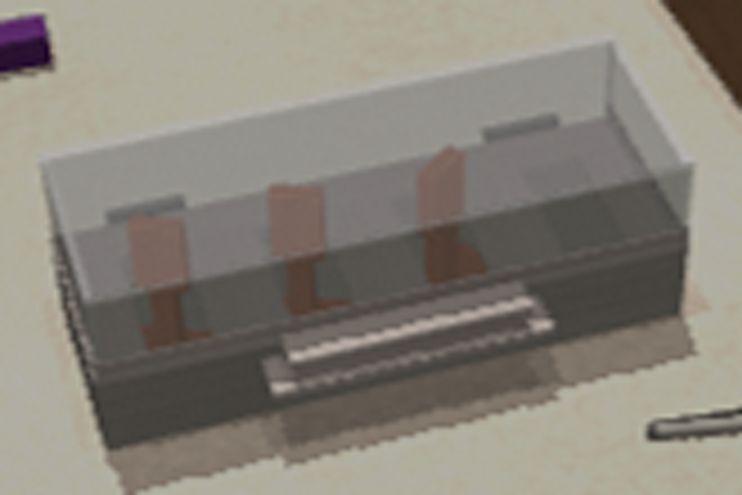

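View pics/side_tray.png

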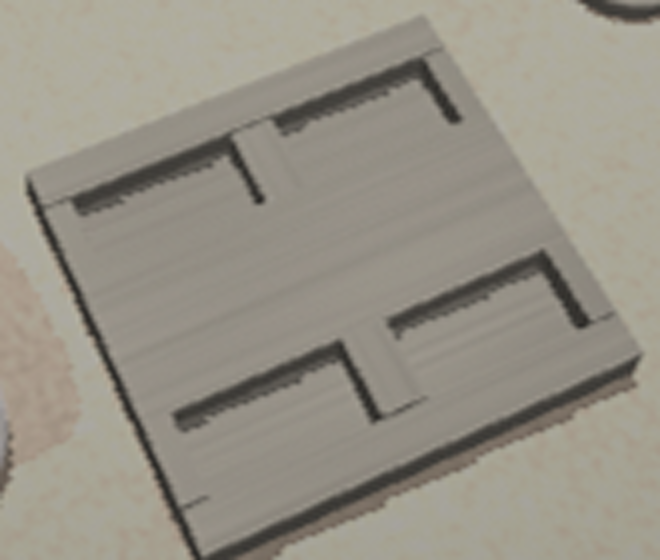

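```bash
python3 - <<'E'
from h import *
S=Cam("scene");D=Cam("side")
sc=np.array([[52,100],[215,55],[530,360],[345,427]])/4+[320,150]
sd=np.array([[93,303],[42,160],[612,40],[692,163]])/4.5+[230,150]
for n,P in(("sc",S.onz(sc,.104)),("sd",D.onz(sd,.104))): print(n,np.round(P[:,:2]*1000,1).tolist(),rect(P))
for a,b in zip(sc,sd):
    p,e=tri(S,a,D,b); print(np.round(p*1000,1),round(e*1000,1))
led=np.array([[265,388],[553,325]])/4.5+[230,150]; print("ledge",np.round(D.onz(led,.037)*1000,1).tolist())
lp=np.array([[288,355],[532,298]])/4.5+[230,150]; print("lip",np.round(D.onz(lp,.053)*1000,1).tolist())
t=np.array([[28,180],[425,15],[640,357],[200,555]])/4+[315,335]
print("tray",np.round(D.onz(t,.02)[:,:2]*1000,1).tolist(),rect(D.onz(t,.02)))
t=np.array([[115,297],[195,263],[238,323],[158,362]]); print("tray scene",np.round(S.onz(t,.02)[:,:2]*1000,1).tolist(),rect(S.onz(t,.02)))
# carriers' tab tops, dark-red in side view
tabs=np.array([[158,218],[297,187],[440,155]])/4.5+[230,150]; print("tabs side",np.round(D.onz(tabs,.097)*1000,1).tolist())
tabs=np.array([[165,111],[230,180],[298,268]])/4+[320,150]; print("tabs scene",np.round(S.onz(tabs,.097)*1000,1).tolist())
E
```

```text
sc [[415.7, 120.4], [422.5, 222.3], [712.2, 215.6], [707.7, 109.5]] (array([564., 168.]), 292.8, 106.2, -2.14)
sd [[416.7, 115.3], [418.6, 218.8], [709.0, 205.5], [706.6, 105.8]] (array([562.6, 162.3]), 291.6, 103.5, -1.88)
[416.7 118.7 103.3] 3.7
[419.1 224.4 100.3] 1.6
[711.8 214.4 100.5] 6.4
[707.6 108.9 102.7] 2.6
ledge [[488.1, 99.8, 37.0], [631.2, 90.1, 37.0]]
lip [[501.0, 101.5, 53.0], [622.2, 96.0, 53.0]]
tray [[442.9, -226.4], [639.1, -213.8], [644.8, -383.4], [450.8, -390.9]] (array([ 544.2, -302.3]), 196.5, 169.7, 2.21)
tray scene [[459.8, -389.9], [444.9, -221.2], [634.7, -208.9], [648.9, -366.7]] (array([ 547.2, -297.2]), 190.4, 169.3, 5.05)
tabs side [[460.7, 167.0, 97.0], [528.4, 164.4, 97.0], [600.0, 161.7, 97.0]]
tabs scene [[446.2, 174.8, 97.0], [515.4, 172.0, 97.0], [593.5, 162.0, 97.0]]
```

View pics/wrist0.png

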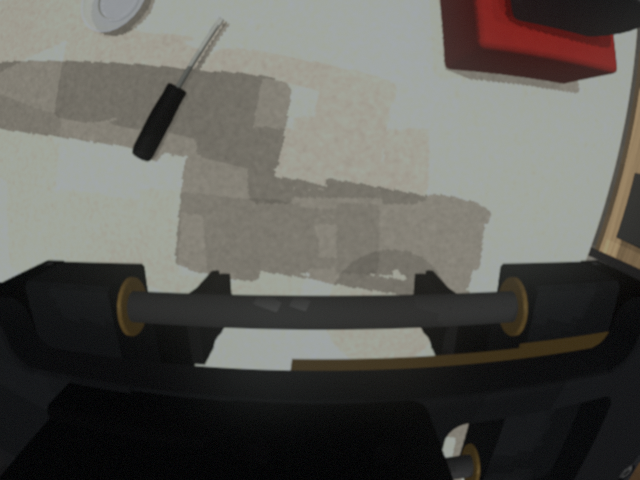

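Candidates for the pry bar in the scene image: black handle and steel blade on the blue mat (270,245)–(305,288); green look-alike (337,165); purple look-alike (432,158); screwdriver (77,228). By the description it is the one on the mat. The cassette holds 3 visible carriers, with the far slot apparently empty. The tray pockets show in the side crop. The wrist view shows only the screwdriver at (165,115) and the red box. I'll hover near the bar and take the close crop from there.

move_arm --moves "0.4 -0.45 0 0 0 0 1;0.78 -0.91 0 0 0 0 1;0.78 -0.91 0 0 0 0 1"

```text
time: 0.65
position: [0.2191, -0.4887, 0.233]
tool_rot: [0.991, 0.136, 0.0, -0.003]
ft_force: [-0.4, -0.1, 0.3]
grip_width: 0.0874
grip_force: 0.0
```

move_arm --moves "0.4 -0.45 0 0 0 0 1;0.78 -0.91 0 0 0 0 1;0.78 -0.91 0 0 0 0 1"

```text
time: 0.95
position: [0.2694, -0.3801, 0.2333]
tool_rot: [0.991, 0.136, -0.0, -0.002]
ft_force: [0.0, 0.4, 0.8]
grip_width: 0.0872
grip_force: 0.0
```

move_arm --moves "0.4 -0.45 0 0 0 0 1;0.78 -0.91 0 0 0 0 1;0.78 -0.91 0 0 0 0 1"

```text
time: 1.25
position: [0.3197, -0.2721, 0.2334]
tool_rot: [0.991, 0.136, -0.0, -0.002]
ft_force: [-1.1, -0.5, -0.1]
grip_width: 0.0872
grip_force: 0.0
```

move_arm --moves "0.4 -0.45 0 0 0 0 1;0.78 -0.91 0 0 0 0 1;0.78 -0.91 0 0 0 0 1"

```text
time: 1.55
position: [0.3706, -0.1643, 0.2336]
tool_rot: [0.991, 0.136, -0.0, -0.001]
ft_force: [0.3, -0.1, -0.1]
grip_width: 0.0872
grip_force: 0.0
```

move_arm --moves "0.4 -0.45 0 0 0 0.08 1;0.78 -0.91 0 0 0 0.172 1;0.78 -0.91 0 0 0 0.172 1;0.78 -0.91 0 0 0 0.172 1;0.78 -0.91 0 0 0 0.172 1"

```text
time: 2.05
position: [0.4213, -0.059, 0.2336]
tool_rot: [1.0, 0.002, 0.0, 0.0]
ft_force: [0.1, 0.0, 0.6]
grip_width: 0.0871
grip_force: 0.0
```

```bash
python3 - <<'E'
from h import *
c=Cam("wrist"); cv2.imwrite("pics/wr1.png",c.im)
hsv=cv2.cvtColor(c.im,cv2.COLOR_BGR2HSV); H,S,V=cv2.split(hsv)
m=blob((H>100)&(H<125)&(S>150)&(V>40)); print("mat",rect(c.onz(pts(m),.003)))
hull=cv2.fillConvexPoly(np.zeros(m.shape,np.uint8),cv2.convexHull(pts(m).astype(np.int32)),1)>0
bl=blob(hull&(S<80)&(V>80)); hd=blob(hull&(V<50)); print("blade",rect(c.onz(pts(bl),.0155)),"handle",rect(c.onz(pts(hd),.025)))
o=robot.get_obs();print(o["position"],R.from_quat(o["tool_rot"]).as_matrix().round(3).tolist(),o["q"].round(2),o["time"])
E
```

```text
mat (array([518.9, -57.9]), 266.7, 86.2, 0.89)
blade (array([569.8, -59.5]), 91.2, 22.8, 0.05) handle (array([437.9, -59.9]), 42.5, 18.5, -0.04)
[ 0.42119364 -0.05971931  0.23361635] [[1.0, 0.002, -0.0], [0.002, -1.0, -0.001], [-0.0, 0.001, -1.0]] [-0.4   0.26  1.91 -0.    0.97  1.16] 2.1
```

View pics/wr1.png

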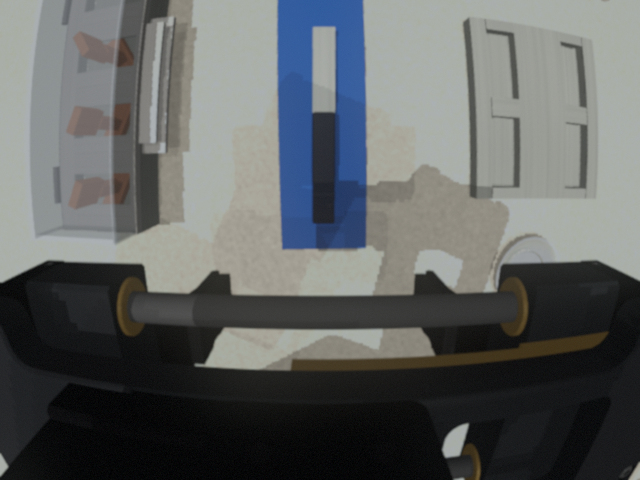

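The crop confirms the choice: black handle at (324,112–222) and steel blade at (324,27–112), lying on the blue mat. Now grasping it at about bar x = 25 mm.

move_arm --moves "0.4 0 0.4 0 0 0 1;0.79 0 0.8 0 0 0 1;0.79 0 1 0 0 0 1;0.79 0 1 0 0 0 1"

```text
time: 2.5
position: [0.499, -0.0606, 0.1302]
tool_rot: [1.0, -0.001, -0.003, -0.001]
ft_force: [-0.2, 1.0, -0.1]
grip_width: 0.0869
grip_force: 0.0
```

move_arm --moves "0 0 0.4 0 0 0 1;0 0 0.8 0 0 0 1;0 0 1 0 0 0 1;0 0 1.1 0 0 0 1"

```text
out of range: row 4 has 1.1, outside -1 to 1
```

move_arm --moves "0 0 1 0 0 0 1;0 0 1 0 0 0 1;0 0 1 0 0 0 1"

```text
time: 2.8
position: [0.4944, -0.0589, 0.0278]
tool_rot: [1.0, -0.001, -0.008, -0.003]
ft_force: [-0.6, 0.9, -0.3]
grip_width: 0.0869
grip_force: 0.0
```

move_arm --moves "0 0 0 0 0 0 1;0 0 0 0 0 0 1;0 0 0 0 0 0 1"

```text
time: 3.1
position: [0.5024, -0.0604, 0.0374]
tool_rot: [1.0, 0.0, 0.004, 0.001]
ft_force: [0.4, 0.5, 0.0]
grip_width: 0.0871
grip_force: 0.0
```

```bash
python3 - <<'E'
from h import *
o=robot.get_obs();print(o["position"],R.from_quat(o["tool_rot"]).as_matrix().round(3).tolist(),o["q"].round(2),o["time"])
E
```

```text
[ 0.50241254 -0.06035329  0.03736558] [[1.0, 0.0, 0.007], [0.0, -1.0, -0.003], [0.007, 0.003, -1.0]] [-0.34  0.7   1.88 -0.    0.56  1.23] 3.1
```

move_arm --moves "0 0 0 0 0 0 1;0 0 0.05 0 0 0 1;0 0 0.1 0 0 0 1;0 0 0.14 0 0 0 1;0 0 0.14 0 0 0 1;0 0 0.14 0 0 0 1"

```text
time: 3.7
position: [0.5, -0.0593, 0.0191]
tool_rot: [1.0, 0.0, -0.0, -0.0]
ft_force: [-0.4, -0.0, 0.0]
grip_width: 0.087
grip_force: 0.0
```

move_arm --moves "0 0 0 0 0 0 1;0 0 0 0 0 0 1"

```text
time: 3.9
position: [0.5003, -0.0594, 0.0195]
tool_rot: [1.0, 0.0, -0.0, -0.0]
ft_force: [-0.2, -0.6, -0.0]
grip_width: 0.087
grip_force: 0.0
```

move_arm --moves "0 0 0.03 0 0 0 1;0 0 0.03 0 0 0 0;0 0 0.03 0 0 0 0;0 0 0.03 0 0 0 0;0 0 0.03 0 0 0 0;0 0 0.03 0 0 0 0;0 0 0.03 0 0 0 0;0 0 0.03 0 0 0 0;0 0 0.03 0 0 0 0;0 0 0.03 0 0 0 0" --squeeze 60

```text
time: 4.9
position: [0.5003, -0.0594, 0.0166]
tool_rot: [1.0, 0.0, 0.0, 0.0]
ft_force: [0.2, -1.5, 0.6]
grip_width: 0.0229
grip_force: 1.2
```

move_arm --moves "0 0 -0.1 0 0 0 0;0 0 -0.3 0 0 0 0;0 0 -0.5 0 0 0 0;0 0 -0.7 0 0 0 0;0 0 -0.9 0 0 0 0;0 0 -0.9 0 0 0 0;0 0 -0.9 0 0 0 0"

```text
time: 5.6
position: [0.5003, -0.0594, 0.1069]
tool_rot: [1.0, 0.0, 0.0, 0.0]
ft_force: [-0.5, 1.5, -1.9]
grip_width: 0.0217
grip_force: 60.0
```

```bash
python3 - <<'E'
from h import *
w=Cam("wrist");s=Cam("side");cv2.imwrite("pics/a.png",np.hstack([w.im[0:330,0:420],s.im[140:470,200:580]]))
E
```

```text
(no output)
```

View pics/a.png

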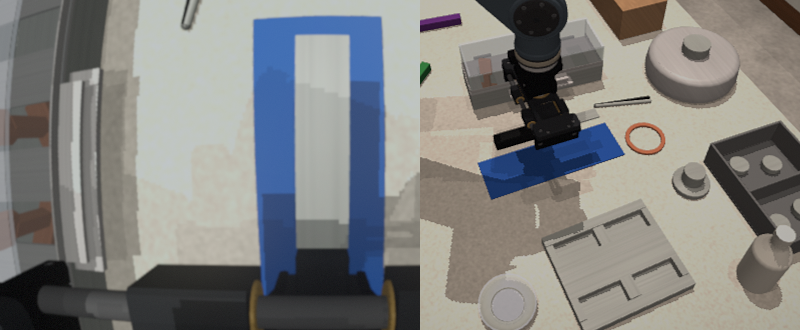

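The wrist view shows the bar held level over the mat, with the lip and ledge at left around (90,70)–(95,270). Turning the bar toward the cassette.

move_arm --moves "0.05 0 0 0 0 -0.09 0;0.1 -0.01 0 0 0 -0.18 0;0.15 -0.02 0 0 0 -0.27 0;0.2 -0.03 0 0 0 -0.36 0;0.25 -0.04 0 0 0 -0.45 0;0.3 -0.05 0 0 0 -0.54 0;0.35 -0.06 0 0 0 -0.63 0;0.4 -0.07 0 0 0 -0.72 0;0.45 -0.08 0 0 0 -0.81 0;0.5 -0.09 0 0 0 -0.9 0;0.56 -0.09 0 0 0 -0.978 0;0.56 -0.09 0 0 0 -0.978 0"

```text
time: 6.9
position: [0.5563, -0.0503, 0.1052]
tool_rot: [0.719, 0.695, -0.0, -0.001]
ft_force: [0.1, 0.3, -1.7]
grip_width: 0.0217
grip_force: 60.0
```

move_arm --moves "0 0 0.2 0 0 0 0;0 0 0.4 0 0 0 0;0 0 0.592 0 0 0 0;0 0 0.592 0 0 0 0;0 0 0.592 0 0 0 0;0 0 0.592 0 0 0 0"

```text
time: 7.5
position: [0.5567, -0.0505, 0.0479]
tool_rot: [0.719, 0.695, 0.0, 0.0]
ft_force: [0.4, -1.0, -0.6]
grip_width: 0.0216
grip_force: 60.0
```

```bash
python3 - <<'E'
from h import *
o=robot.get_obs();print(o["position"],R.from_quat(o["tool_rot"]).as_matrix().round(3).tolist(),o["q"].round(2),o["time"],o["ft_force"])
w=Cam("wrist");s=Cam("side");c=Cam("scene")
f=lambda im,a,k:cv2.resize(im[a[1]:a[3],a[0]:a[2]],None,fx=k,fy=k,interpolation=cv2.INTER_CUBIC)
A=f(s.im,(270,190,370,280),4);B=f(c.im,(290,190,390,280),4);W=cv2.resize(w.im[0:320],(480,240))
print(A.shape,B.shape)
im=np.zeros((600,800,3),np.uint8);im[:360,:400]=A;im[:360,400:]=B;im[360:,:480]=W;cv2.imwrite("pics/b.png",im)
E
```

```text
[ 0.55665334 -0.05051155  0.04791464] [[0.035, 0.999, 0.001], [0.999, -0.035, -0.0], [-0.0, 0.001, -1.0]] [-0.29  0.72  1.74  0.    0.69 -0.26] 7.5 [ 0.40083813 -1.04756897 -0.63621376]
(360, 400, 3) (360, 400, 3)
```

View pics/b.png

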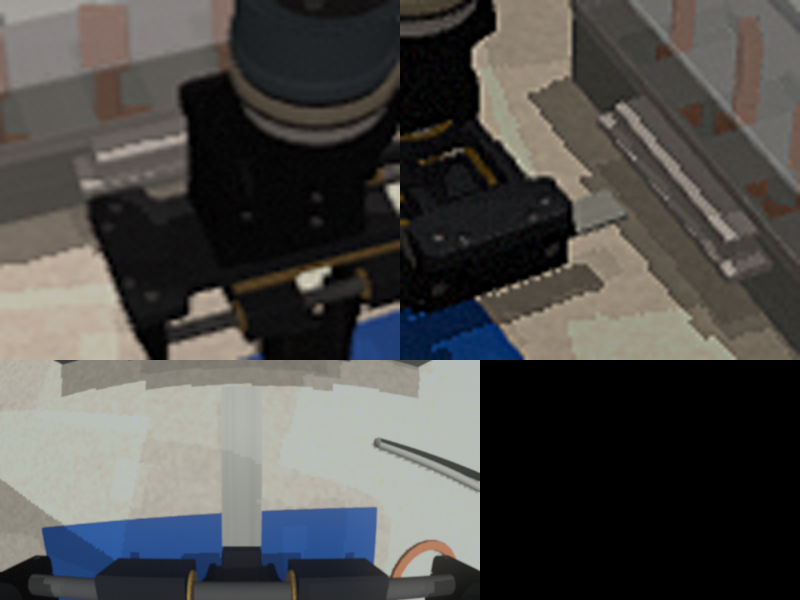

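The scene crop at top right shows the blade tip at (627,213), level and aimed at the gap. Inserting slowly.

move_arm --moves "0.08 0 0 0 0 0 0;0.16 0 0 0 0 0 0;0.24 0 0 0 0 0 0;0.31 0 0 0 0 0 0;0.31 0 0 0 0 0 0"

```text
time: 8.15
position: [0.557, -0.018, 0.0473]
tool_rot: [0.718, 0.696, -0.0, -0.0]
ft_force: [-0.2, -1.0, -1.7]
grip_width: 0.0219
grip_force: 60.0
```

move_arm --moves "0.04 0 0 0 0 0 0;0.08 0 0 0 0 0 0;0.11 0 0 0 0 0 0;0.11 0 0 0 0 0 0"

```text
time: 8.55
position: [0.5577, -0.0081, 0.0473]
tool_rot: [0.719, 0.695, -0.0, -0.0]
ft_force: [-0.3, 0.2, -0.9]
grip_width: 0.0214
grip_force: 60.0
```

```bash
python3 - <<'E'
from h import *
w=Cam("wrist");c=Cam("scene");s=Cam("side")
tip=[.5607,.0645+.042,.0453];print(c.proj(tip))
f=lambda im,a,k:cv2.resize(im[a[1]:a[3],a[0]:a[2]],None,fx=k,fy=k,interpolation=cv2.INTER_CUBIC)
B=f(c.im,(310,180,410,270),4);A=f(w.im,(200,0,440,216),1.667)
cv2.imwrite("pics/c.png",np.hstack([A[:360,:400],B]))
E
```

```text
[[361.53215876 235.41920651]]
```

View pics/c.png

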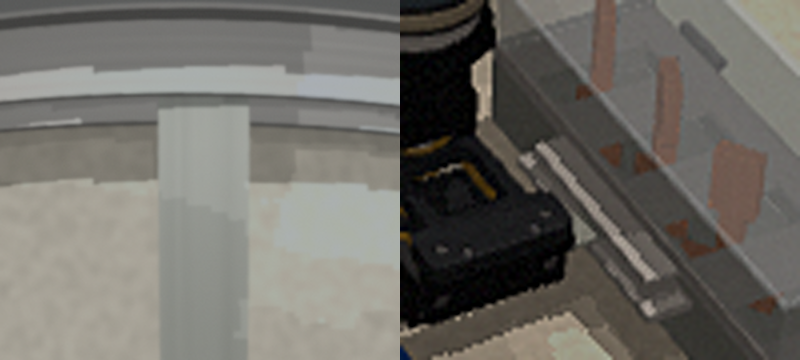

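The wrist view shows the blade lying over the ledge and ending at the lip's edge, row ~100 of the crop. Measuring how far it is in.

```bash
python3 - <<'E'
from h import *
w=Cam("wrist");print(robot.get_obs()["position"])
u=322
print("lip bottom",w.onz([[322,60]],.050)*1000,"lip top edge",w.onz([[322,58]],.054)*1000,"ledge",w.onz([[280,76],[380,76]],.040)*1000,"blade end",w.onz([[322,63]],.0465)*1000)
E
```

```text
[ 0.55773953 -0.00857574  0.0473394 ]
lip bottom [[561.34860412  94.32575863  50.        ]] lip top edge [[561.34501133  94.16166385  54.        ]] ledge [[543.41507207  90.5478198   40.        ]
 [585.83788148  89.34499422  40.        ]] blade end [[561.33169035  93.89216132  46.5       ]]
```

move_arm --moves "0.03 0 0 0 0 0 0;0.06 0 0 0 0 0 0;0.06 0 0.05 0 0.03 0 0;0.06 0 0.1 0 0.06 0 0;0.065 0 0.137 0 0.089 0 0;0.065 0 0.137 0 0.089 0 0;0.065 0 0.137 0 0.089 0 0"

```text
time: 9.45
position: [0.5579, -0.002, 0.0336]
tool_rot: [0.717, 0.693, 0.05, -0.048]
ft_force: [-0.2, 0.2, -1.1]
grip_width: 0.0215
grip_force: 60.0
```

```bash
cat >> h.py <<'E'
def path(ths,p0=None,hy=.222,L=.115,phi=8):
    o=robot.get_obs(); Rt=R.from_quat(o["tool_rot"]); P=o["position"]; s,c=np.sin(np.radians(phi)),np.cos(np.radians(phi))
    print("pos",P.round(4),"ft",o["ft_force"].round(1),"mom",o["moment"].round(2),"t",o["time"])
    for th,r in ths:
        t=np.array([hy-r*np.cos(th)-L*c,.050+r*np.sin(th)-.002-L*s+.0026]); d=np.array([0,t[0]-P[1],t[1]-P[2]]); d[0]=.035*d[1]
        print(th,(Rt.inv().apply(d)*10).round(3))
E
python3 - <<'E'
from h import *
path([(.05,.11),(.1,.111),(.2,.112),(.3,.113),(.4,.114),(.5,.115),(.6,.115),(.7,.115)])
E
```

```text
pos [ 0.5579 -0.002   0.0336] ft [-0.2  0.2 -1.1] mom [-0.13 -0.06 -0.06] t 9.45
0.05 [ 0.012 -0.    -0.064]
0.1 [ 0.014 -0.    -0.12 ]
0.2 [ 0.036 -0.    -0.229]
0.3 [ 0.07  -0.    -0.337]
0.4 [ 0.114 -0.    -0.442]
0.5 [ 0.169 -0.    -0.543]
0.6 [ 0.242 -0.    -0.632]
0.7 [ 0.324 -0.    -0.713]
```

move_arm --moves "0.01 0 -0.06 0 0 0 0;0.015 0 -0.12 0 0 0 0;0.025 0 -0.18 0 0 0 0;0.036 0 -0.23 0 0 0 0;0.05 0 -0.28 0 0 0 0;0.07 0 -0.34 0 0 0 0;0.09 0 -0.39 0 0 0 0;0.114 0 -0.44 0 0 0 0;0.114 0 -0.44 0 0 0 0;0.114 0 -0.44 0 0 0 0"

```text
time: 10.45
position: [0.5584, 0.0032, 0.0792]
tool_rot: [0.717, 0.693, 0.051, -0.048]
ft_force: [-0.4, -0.1, -2.0]
grip_width: 0.0215
grip_force: 60.0
```

```bash
python3 - <<'E'
from h import *
path([(.5,.115),(.6,.115),(.7,.115),(.8,.115),(.9,.115),(1.0,.115),(1.1,.115),(1.2,.115)])
w=Cam("wrist");c=Cam("scene")
f=lambda im,a,k:cv2.resize(im[a[1]:a[3],a[0]:a[2]],None,fx=k,fy=k,interpolation=cv2.INTER_CUBIC)
cv2.imwrite("pics/d.png",np.hstack([cv2.resize(w.im[0:360],(400,225)),f(c.im,(290,110,468,210),2.25)[:225,:400]]))
E
```

```text
pos [0.5584 0.0032 0.0792] ft [-0.4 -0.1 -2. ] mom [-0.15 -0.1   0.01] t 10.45
0.5 [ 0.054  0.    -0.098]
0.6 [ 0.128  0.    -0.187]
0.7 [ 0.209  0.    -0.268]
0.8 [ 0.299  0.001 -0.34 ]
0.9 [ 0.395  0.001 -0.403]
1.0 [ 0.497  0.001 -0.456]
1.1 [ 0.603  0.001 -0.499]
1.2 [ 0.714  0.001 -0.531]
```

View pics/d.png

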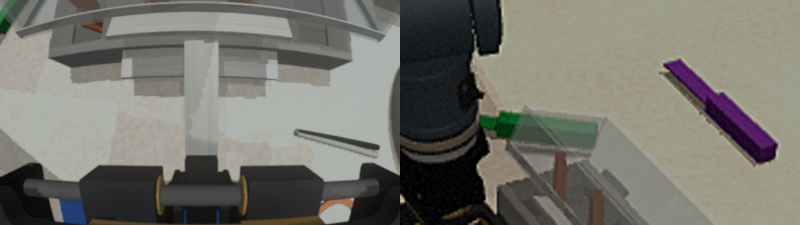

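The wrist view shows the hood lifted on the blade, its lip at (140,50) above the open cassette. Continuing the arc.

move_arm --moves "0.054 0 -0.1 0 0 0 0;0.09 0 -0.145 0 0 0 0;0.128 0 -0.187 0 0 0 0;0.17 0 -0.23 0 0 0 0;0.209 0 -0.268 0 0 0 0;0.3 0 -0.34 0 0 0 0;0.395 0 -0.403 0 0 0 0;0.497 0 -0.456 0 0 0 0;0.603 0 -0.5 0 0 0 0;0.714 0 -0.53 0 0 0 0;0.714 0 -0.53 0 0 0 0"

```text
time: 11.65
position: [0.5602, 0.0687, 0.1421]
tool_rot: [0.717, 0.694, 0.051, -0.049]
ft_force: [0.1, 0.1, -1.9]
grip_width: 0.0216
grip_force: 60.0
```

```bash
python3 - <<'E'
from h import *
path([(1.3,.115),(1.4,.115),(1.5,.115),(1.6,.115),(1.7,.115),(1.8,.115),(1.85,.115)])
w=Cam("wrist");c=Cam("scene")
f=lambda im,a,k:cv2.resize(im[a[1]:a[3],a[0]:a[2]],None,fx=k,fy=k,interpolation=cv2.INTER_CUBIC)
cv2.imwrite("pics/e.png",np.hstack([cv2.resize(w.im[0:360],(400,225)),f(c.im,(290,110,468,210),2.25)[:225,:400]]))
E
```

```text
pos [0.5602 0.0687 0.1421] ft [ 0.1  0.1 -1.9] mom [-0.23 -0.15  0.03] t 11.65
1.3 [ 0.09   0.    -0.021]
1.4 [ 0.205  0.001 -0.03 ]
1.5 [ 0.32   0.001 -0.028]
1.6 [ 0.434  0.001 -0.014]
1.7 [0.546 0.002 0.011]
1.8 [0.656 0.002 0.047]
1.85 [0.709 0.002 0.07 ]
```

View pics/e.png

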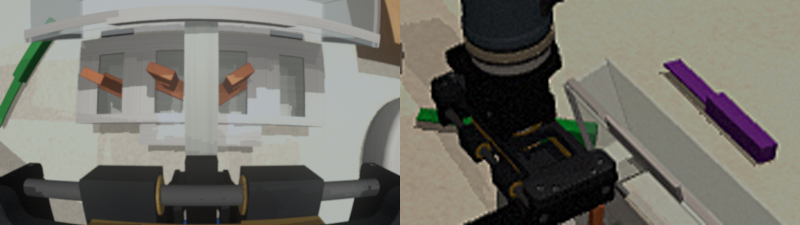

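The hood stands at about 65–70° with the blade behind its lip, and three carriers show at (100,80), (165,78) and (237,80). Slot 3 is empty. Pushing on past upright.

move_arm --moves "0.09 0 -0.02 0 0 0 0;0.15 0 -0.028 0 0 0 0;0.205 0 -0.03 0 0 0 0;0.26 0 -0.03 0 0 0 0;0.32 0 -0.028 0 0 0 0;0.38 0 -0.02 0 0 0 0;0.434 0 -0.014 0 0 0 0;0.49 0 0 0 0 0 0;0.546 0 0.01 0 0 0 0;0.6 0 0.03 0 0 0 0;0.656 0 0.047 0 0 0 0;0.7 0 0.05 0 0 0 0"

```text
time: 12.95
position: [0.5627, 0.137, 0.1458]
tool_rot: [0.717, 0.693, 0.05, -0.049]
ft_force: [-0.1, -0.4, -1.3]
grip_width: 0.0215
grip_force: 60.0
```

```bash
python3 - <<'E'
from h import *
path([(1.85,.115),(1.88,.115)])
w=Cam("wrist");c=Cam("scene");s=Cam("side")
f=lambda im,a,k:cv2.resize(im[a[1]:a[3],a[0]:a[2]],None,fx=k,fy=k,interpolation=cv2.INTER_CUBIC)
cv2.imwrite("pics/f.png",np.hstack([cv2.resize(w.im[0:360],(400,225)),f(c.im,(330,90,508,190),2.25)[:225,:400]]))
E
```

```text
pos [0.5627 0.137  0.1458] ft [-0.1 -0.4 -1.3] mom [-0.36 -0.07  0.02] t 12.95
1.85 [0.027 0.    0.01 ]
1.88 [0.058 0.    0.025]
```

View pics/f.png

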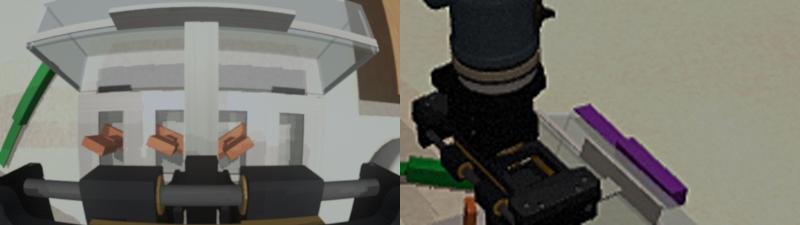

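move_arm --moves "0.03 0 0.01 0 0 0 0;0.06 0 0.02 0 0 0 0;0.08 0 0.03 0 0 0 0;0.08 0 0.03 0 0 0 0;-0.1 0 0 0 0 0 0;-0.4 0 0 0 0 0 0;-0.7 0 0 0 0 0 0;-1 0 0 0 0 0 0;-1 0 0 0 0 0 0"

```text
time: 14.0
position: [0.5598, 0.0344, 0.1318]
tool_rot: [0.719, 0.692, 0.05, -0.048]
ft_force: [0.2, 1.0, -1.8]
grip_width: 0.0216
grip_force: 60.0
```

move_arm --moves "-0.3 0 0 0 -0.04 0 0;-0.6 0 0 0 -0.089 0 0;-0.9 0 0 0 -0.089 0 0;-0.9 0 0 0 -0.089 0 0;-0.9 0 0 0 -0.089 0 0"

```text
time: 14.5
position: [0.5563, -0.0511, 0.1196]
tool_rot: [0.72, 0.694, 0.0, -0.0]
ft_force: [-0.1, -0.3, -0.8]
grip_width: 0.0212
grip_force: 60.0
```

move_arm --moves "-0.01 -0.05 0 0 0 0.09 0;-0.02 -0.1 0 0 0 0.18 0;-0.03 -0.15 0 0 0 0.27 0;-0.04 -0.2 0 0 0 0.36 0;-0.05 -0.25 0 0 0 0.45 0;-0.06 -0.3 0 0 0 0.54 0;-0.07 -0.35 0 0 0 0.63 0;-0.08 -0.4 0 0 0 0.72 0;-0.08 -0.45 0 0 0 0.81 0;-0.09 -0.5 0 0 0 0.9 0;-0.09 -0.5 0 0 0 0.978 0;-0.09 -0.5 0 0 0 0.978 0"

```text
time: 15.7
position: [0.506, -0.0575, 0.1199]
tool_rot: [1.0, 0.001, 0.0, -0.0]
ft_force: [-0.5, 0.6, -0.9]
grip_width: 0.0216
grip_force: 60.0
```

```bash
python3 - <<'E'
from h import *
o=robot.get_obs();print(o["position"],R.from_quat(o["tool_rot"]).as_matrix().round(3).tolist(),o["q"].round(2),o["time"])
c=Cam("scene");s=Cam("side");w=Cam("wrist")
cv2.imwrite("pics/s1.png",s.im);cv2.imwrite("pics/c1.png",c.im);cv2.imwrite("pics/w1.png",w.im)
f=lambda im,a,k:cv2.resize(im[a[1]:a[3],a[0]:a[2]],None,fx=k,fy=k,interpolation=cv2.INTER_CUBIC)
cv2.imwrite("pics/g.png",np.hstack([f(c.im,(315,110,475,310),2.5),f(s.im,(230,80,390,280),2.5)]))
E
```

```text
[ 0.50595211 -0.05751285  0.11988166] [[1.0, 0.002, 0.0], [0.002, -1.0, 0.001], [0.0, -0.001, -1.0]] [-0.33  0.55  1.82  0.    0.77  1.24] 15.7
```

View pics/g.png

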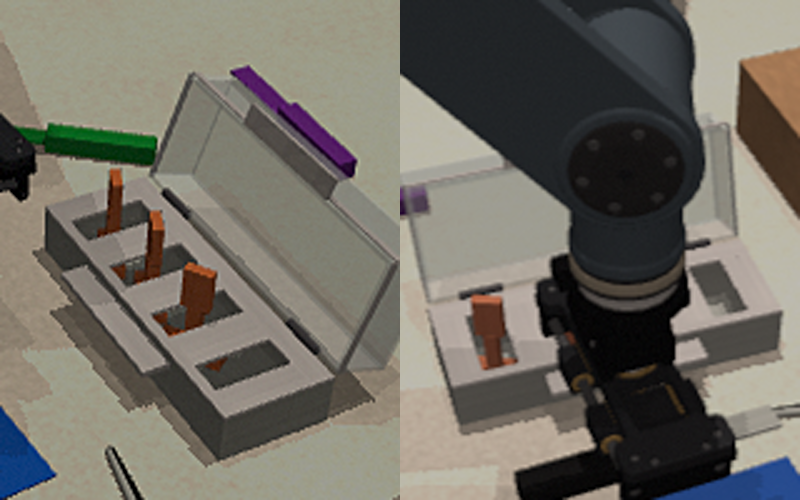

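The scene crop shows the hood far open, beyond upright, with carriers at crop (115,200), (153,245) and (198,295). Slot 3 at (243,362) is empty. All 14 pictures are used, so I'll work by numbers from here. Laying the bar back on the mat.

move_arm --moves "0 0 0.25 0 0 0 0;0 0 0.5 0 0 0 0;0 0 0.7 0 0 0 0;0 0 0.85 0 0 0 0;0 0 0.95 0 0 0 0;0 0 1 0 0 0 0;0 0 1 0 0 0 0"

```text
time: 16.55
position: [0.506, -0.0587, 0.0192]
tool_rot: [1.0, 0.001, -0.0, -0.0]
ft_force: [-0.8, 0.5, -1.6]
grip_width: 0.0214
grip_force: 60.0
```

move_arm --moves "0 0 0.02 0 0 0 0;0 0 0.027 0 0 0 0;0 0 0.027 0 0 0 0;0 0 0.027 0 0 0 0.5;0 0 0.027 0 0 0 1;0 0 0.027 0 0 0 1;0 0 0.027 0 0 0 1;0 0 0.027 0 0 0 1;0 0 -0.1 0 0 0 1;0 0 -0.4 0 0 0 1;0 0 -0.8 0 0 0 1;0 0 -0.8 0 0 0 1"

```text
time: 17.75
position: [0.5091, -0.0597, 0.1044]
tool_rot: [1.0, 0.0, 0.005, 0.002]
ft_force: [0.8, 0.1, 0.4]
grip_width: 0.0835
grip_force: 0.0
```

```bash
python3 - <<'E'
from h import *
c=Cam("scene");o=np.array([315,110])
px=lambda x,y:np.array([[x,y]])/2.5+o
P=c.onz(np.vstack([px(45,207),px(215,435),px(330,375)]),.049)*1000;print(P.round(1).tolist())
# cassette estimate
a=np.radians(-2.0);X=np.array([np.cos(a),np.sin(a)]);Y=np.array([-np.sin(a),np.cos(a)]);C=np.array([.5635,.168])
W=lambda x,y,z:np.r_[C+x*X+y*Y,z]
print("plate proj",[((c.proj(W(x,y,.049))[0]-o)*2.5).round(0).tolist() for x,y in((-.15,-.052),(.15,-.052),(.15,.052))])
for th in(1.57,1.7,1.8,1.9):
    print(th,[((c.proj(W(x,.054-.108*np.cos(th),.05+.108*np.sin(th)))[0]-o)*2.5).round(0).tolist() for x in(-.148,.148)])
hsv=cv2.cvtColor(c.im,cv2.COLOR_BGR2HSV);H,S,V=cv2.split(hsv)
for n,im in(("c",c.im),("s",Cam("side").im)):
    H,S,V=cv2.split(cv2.cvtColor(im,cv2.COLOR_BGR2HSV)); m=((H<16)&(S>110)&(V>60)).astype(np.uint8)
    k,l,st,ce=cv2.connectedComponentsWithStats(m)
    for i in range(1,k):
        if st[i,4]>40: print(n,st[i],ce[i].round(0),np.median(im[l==i],0))
E
```

```text
[[409.5, 125.4, 49.0], [720.0, 95.2, 49.0], [709.5, 214.1, 49.0]]
plate proj [[42.0, 210.0], [225.0, 421.0], [335.0, 379.0]]
1.57 [[152.0, 79.0], [356.0, 272.0]]
1.7 [[166.0, 76.0], [371.0, 267.0]]
1.8 [[176.0, 75.0], [382.0, 265.0]]
1.9 [[185.0, 75.0], [392.0, 264.0]]
c [ 0  0 11 28 96] [ 4. 11.] [14. 35. 63.]
c [ 34   0  22  69 377] [45. 27.] [14. 35. 63.]
c [ 47   0  36 118 911] [66. 66.] [14. 36. 63.]
c [54  0  8 14 56] [58.  6.] [14. 35. 62.]
c [12 12 10 14 42] [16. 19.] [13.5 35.  62. ]
c [ 62  25  18  42 138] [71. 44.] [15. 36. 62.]
c [  7  32  33  59 523] [24. 60.] [14. 35. 62.]
c [10 65 10 28 42] [14. 78.] [13. 35. 62.]
c [ 101   64   67   49 2326] [132.  87.] [18. 36. 75.]
c [ 80  79  13  39 241] [86. 99.] [14. 35. 63.]
c [  0  84  18  51 192] [  6. 111.] [14. 35. 62.]
c [ 26  87  21  43 307] [ 36. 107.] [14. 35. 63.]
c [ 58  88  17  33 109] [ 65. 106.] [14. 35. 62.]
c [  9 103  14  30  61] [ 16. 119.] [14. 35. 62.]
c [354 178  10  26 132] [360. 191.] [18.5 38.  79. ]
c [373 194   8  28 132] [377. 207.] [20. 39. 79.]
c [377 215  25  30 323] [392. 229.] [18. 37. 76.]
c [ 487  238  132  112 6156] [556. 286.] [ 54.  96. 138.]
c [481 281  22  41 199] [491. 302.] [24. 42. 62.]
c [498 295  14  25  81] [504. 306.] [24. 42. 62.]
c [300 316  44  35 509] [322. 333.] [ 36.  77. 155.]
c [514 319   9  21  53] [519. 328.] [25. 43. 62.]
s [376  41  51  13 155] [401.  48.] [23. 38. 62.]
s [ 365   96   82   84 4520] [405. 137.] [ 76. 108. 148.]
s [258 198  19  30 292] [266. 211.] [34. 48. 87.]
s [405 263  40  32 392] [425. 278.] [ 69.  99. 176.]
```

move_arm --moves "0.05 -0.05 -0.2 0 0 -0.09 1;0.1 -0.1 -0.5 0 0 -0.18 1;0.15 -0.2 -0.8 0 0 -0.27 1;0.2 -0.3 -1 0 0 -0.36 1;0.25 -0.4 -1 0 0 -0.45 1;0.3 -0.5 -1 0 0 -0.54 1;0.35 -0.6 -1 0 0 -0.63 1;0.4 -0.7 -1 0 0 -0.72 1;0.45 -0.8 -1 0 0 -0.81 1;0.5 -0.9 -1 0 0 -0.9 1;0.54 -1 -1 0 0 -0.978 1;0.54 -1 -1 0 0 -0.978 1"

```text
time: 19.05
position: [0.5592, 0.0422, 0.1981]
tool_rot: [0.719, 0.695, -0.001, -0.001]
ft_force: [0.8, -0.4, -0.2]
grip_width: 0.0871
grip_force: 0.0
```

move_arm --moves "0.15 0 -0.2 0 0 0 0.6;0.3 0 -0.38 0 0 0 0.6;0.3 0 -0.38 0 0 0 0.6;0.3 0 -0.38 0 0 0 0.6;0.3 0 -0.38 0 0 0 0.6"

```text
time: 19.55
position: [0.5599, 0.0704, 0.2362]
tool_rot: [0.719, 0.695, -0.001, -0.001]
ft_force: [0.0, -0.2, -0.4]
grip_width: 0.0565
grip_force: 0.0
```

```bash
python3 - <<'E'
from h import *
D=Cam("side")
px=np.array([[75,200],[232,140],[275,125],[425,62],[175,418],[342,345],[390,325],[545,252],[28,180],[425,15],[640,357],[200,555]])/4+[315,335]
P=D.onz(px,.02)[:,:2]*1000; print(P.round(1).tolist())
o=robot.get_obs();print(o["position"],o["tool_rot"],o["q"].round(2))
w=Cam("wrist");cv2.imwrite("pics/w2.png",w.im);H,S,V=cv2.split(cv2.cvtColor(w.im,cv2.COLOR_BGR2HSV))
m=((H<16)&(S>110)&(V>60)); k,l,st,ce=cv2.connectedComponentsWithStats(m.astype(np.uint8))
for i in range(1,k):
    if st[i,4]>150:
        v=V[l==i];print(st[i],ce[i].round(0),np.percentile(v,[5,25,50,75,95]))
E
```

```text
[[458.4, -241.9], [531.9, -239.8], [552.3, -239.8], [627.7, -235.2], [462.0, -340.9], [536.1, -337.5], [557.8, -336.9], [632.0, -331.6], [442.9, -226.4], [639.1, -213.8], [644.8, -383.4], [450.8, -390.9]]
[0.56000191 0.07039833 0.236217  ] [ 0.71950519  0.69448561 -0.00108574 -0.00091603] [-0.07  0.44  1.58 -0.    1.12 -0.04]
[345 104  38  42 646] [361. 124.] [118. 136. 155. 159. 160.]
[178 107  47  24 603] [200. 118.] [ 85. 116. 154. 159. 160.]
[260 106  40  34 676] [281. 121.] [109. 129. 155. 159. 160.]
```

```bash
python3 - <<'E'
from h import *
w=Cam("wrist");H,S,V=cv2.split(cv2.cvtColor(w.im,cv2.COLOR_BGR2HSV))
m=((H<16)&(S>110)&(V>60)); k,l,st,ce=cv2.connectedComponentsWithStats(m.astype(np.uint8))
C=np.array([563.5,168]);a=np.radians(-2);M=np.array([[np.cos(a),np.sin(a)],[-np.sin(a),np.cos(a)]])
for i in range(1,k):
    if st[i,4]>150:
        print("hist",np.histogram(V[l==i],bins=range(60,180,8))[0])
        x,y,ww,h,_=st[i]
        for r in V[y:y+h,x:x+ww][::2]: print("".join("%2x"%(t//8) if t>60 else " ." for t in np.where(l[y:y+h,x:x+ww]==i,V[y:y+h,x:x+ww],0)[0]*0+r)) if 0 else None
        for lo,hi in((150,165),(120,149),(60,119)):
            b=(l==i)&(V>=lo)&(V<=hi)
            if b.sum()<40: continue
            b=blob(b); q=rect(w.onz(pts(b),.097)); print(lo,b.sum(),q,"cas",(M@(q[0]-C)).round(1))
A=l>0
sub=V[100:150,174:228]
print("\n".join("".join("%x"%min(15,max(0,(t-60)//7)) if t>60 and s else "." for t,s in zip(r,z)) for r,z in zip(V[102:148,255:303].astype(int),m[102:148,255:303])))
E
```

```text
hist [  0   0   0   0   0   0  15  56  35  71  36 100 321   0]
150 405 (array([592.7, 158.4]), 34.5, 11.2, 30.54) cas [29.5 -8.6]
120 164 (array([590.3, 153.4]), 31.2, 13.1, 31.18) cas [ 27.3 -13.7]
60 36 (array([592.3, 149.7]), 14.1, 3.5, 10.42) cas [ 29.4 -17.3]
hist [  2   9  13  21  34  35  21  24  21  28  35  73 279   0]
150 269 (array([458.2, 168. ]), 23.5, 8.2, -27.62) cas [-105.2   -3.7]
120 59 (array([476.4, 169.1]), 19.2, 5.7, -31.08) cas [-87.1  -1.9]
60 146 (array([470.6, 166.1]), 25.3, 14.0, -38.76) cas [-92.8  -5.1]
hist [  0   0   0   0   0  18  44  42  73  31  38 100 327   0]
150 326 (array([526.9, 165.8]), 23.2, 9.2, -25.51) cas [-36.5  -3.5]
120 146 (array([533.7, 159.2]), 29.7, 15.0, -25.48) cas [-29.5  -9.8]
60 73 (array([529.6, 156.4]), 20.2, 5.2, -20.26) cas [-33.5 -12.8]
................................................
................................................
................................................
................................................
............a9..................................
........eeeddcbcc...............................
.
[... 1258 characters left out ...]
999abccddee...
................................999999aaabdde...
..................................9999999abcd...
....................................999999abd...
.......................................9999bd...
.........................................99bd...
...........................................a....
................................................
................................................
................................................
................................................
................................................
................................................
................................................
................................................
```

move_arm --moves "0.2 -0.25 0.1 0 0 0.08 0.6;0.45 -0.5 0.3 0 0 0.16 0.6;0.7 -0.75 0.5 0 0 0.24 0.6;0.94 -1 0.6 0 0 0.284 0.6;0.94 -1 0.6 0 0 0.284 0.6;0.94 -1 0.6 0 0 0.284 0.6;0.94 -1 0.6 0 0 0.284 0.6"

```text
time: 20.4
position: [0.4658, 0.168, 0.178]
tool_rot: [0.855, 0.519, 0.001, 0.001]
ft_force: [-0.1, -0.3, -0.2]
grip_width: 0.0523
grip_force: 0.0
```

```bash
cat >> h.py <<'E'
def goto(x,y,z,psi=None):
    o=robot.get_obs(); Rt=R.from_quat(o["tool_rot"]); M=Rt.as_matrix(); p=np.degrees(np.arctan2(M[1,0],M[0,0]))
    print("pos",o["position"].round(4),"yaw",p.round(2),"ft",o["ft_force"].round(1),"q6",o["q"][5].round(2),"t",o["time"].round(2),"w",o["grip_width"].round(4))
    print("shift",(Rt.inv().apply(np.array([x,y,z])-o["position"])*10).round(3), "turn",None if psi is None else round((p-psi)/90,3))
E
python3 - <<'E'
from h import *
goto(.4582,.168,.086,62.4)
w=Cam("wrist");H,S,V=cv2.split(cv2.cvtColor(w.im,cv2.COLOR_BGR2HSV))
m=((H<16)&(S>110)&(V>=154)).astype(np.uint8); m=cv2.morphologyEx(m,cv2.MORPH_OPEN,np.ones((5,5),np.uint8))
k,l,st,ce=cv2.connectedComponentsWithStats(m)
for i in range(1,k):
    if st[i,4]>80: print(st[i],rect(w.onz(pts(l==i),.097)))
E
```

```text
Traceback (most recent call last):
  File "h.py", line 43, in goto
    print("pos",o["position"].round(4),"yaw",p.round(2),"ft",o["ft_force"].round(1),"q6",o["q"][5].round(2),"t",o["time"].round(2),"w",o["grip_width"].round(4))
                                                                                                                ^^^^^^^^^^^^^^^
AttributeError: 'float' object has no attribute 'round'
```

```bash
sed -i 's/o\["time"\].round(2)/round(o["time"],2)/; s/o\["grip_width"\].round(4)/round(o["grip_width"],4)/' h.py
python3 - <<'E'
from h import *
goto(.4582,.168,.086,62.4)
w=Cam("wrist");H,S,V=cv2.split(cv2.cvtColor(w.im,cv2.COLOR_BGR2HSV))
m=((H<16)&(S>110)&(V>=154)).astype(np.uint8); m=cv2.morphologyEx(m,cv2.MORPH_OPEN,np.ones((5,5),np.uint8))
k,l,st,ce=cv2.connectedComponentsWithStats(m)
for i in range(1,k):
    if st[i,4]>80: print(st[i],rect(w.onz(pts(l==i),.097)))
E
```

```text
pos [0.4658 0.168  0.178 ] yaw 62.48 ft [-0.1 -0.3 -0.2] q6 0.6 t 20.4 w 0.0523
shift [-0.036 -0.069  0.919] turn 0.001
[456 142  14  17 172] (array([578.6, 187.1]), 10.5, 9.4, 66.24)
[491 159  21  32 342] (array([598.1, 160.5]), 23.6, 8.1, 32.14)
[398 209  22  11 195] (array([527.4, 165.4]), 14.3, 6.6, -26.83)
```

move_arm --moves "-0.036 -0.069 0 0 0 0 0.6;-0.036 -0.069 0.3 0 0 0 0.6;-0.036 -0.069 0.6 0 0 0 0.6;-0.036 -0.069 0.8 0 0 0 0.6;-0.036 -0.069 0.92 0 0 0 0.6;-0.036 -0.069 0.92 0 0 0 0.6;-0.036 -0.069 0.92 0 0 0 0.6"

```text
time: 21.15
position: [0.4569, 0.1684, 0.086]
tool_rot: [0.855, 0.519, 0.0, 0.0]
ft_force: [0.9, -0.0, -0.6]
grip_width: 0.0524
grip_force: 0.0
```

move_arm --moves "0 0 0 0 0 0 0.3;0 0 0 0 0 0 0.2;0 0 0 0 0 0 0;0 0 0 0 0 0 0;0 0 0 0 0 0 0;0 0 0 0 0 0 0;0 0 0 0 0 0 0" --squeeze 40

```text
time: 21.85
position: [0.4571, 0.1686, 0.0859]
tool_rot: [0.855, 0.519, 0.001, 0.0]
ft_force: [1.5, -1.2, 3.1]
grip_width: 0.0258
grip_force: 39.9
```

move_arm --moves "0 0 -0.05 0 0 0 0;0 0 -0.1 0 0 0 0;0 0 -0.15 0 0 0 0;0 0 -0.2 0 0 0 0;0 0 -0.25 0 0 0 0;0 0 -0.25 0 0 0 0;0 0 -0.25 0 0 0 0"

```text
time: 22.55
position: [0.4564, 0.1685, 0.1108]
tool_rot: [0.855, 0.519, 0.0, 0.0]
ft_force: [0.1, 0.5, -3.0]
grip_width: 0.0255
grip_force: 39.9
```

```bash
python3 - <<'E'
from h import *
goto(.4582,.154,.111,-2)
E
```

```text
pos [0.4564 0.1685 0.1108] yaw 62.49 ft [ 0.1  0.5 -3. ] q6 0.6 t 22.55 w 0.0255
shift [-0.121  0.083 -0.002] turn 0.717
```

move_arm --moves "-0.05 0.035 0 0 0 0 0;-0.104 0.072 0 0 0 0 0;-0.104 0.072 0 0 0 0.09 0;-0.104 0.072 0 0 0 0.18 0;-0.104 0.072 0 0 0 0.27 0;-0.104 0.072 0 0 0 0.36 0;-0.104 0.072 0 0 0 0.45 0;-0.09 0.065 0 0 0 0.54 0;-0.06 0.05 0 0 0 0.63 0;-0.03 0.035 0 0 0 0.717 0;-0.015 0.026 0 0 0 0.717 0;-0.015 0.026 0 0 0 0.717 0"

```text
time: 23.75
position: [0.458, 0.1657, 0.1104]
tool_rot: [1.0, -0.016, -0.0, 0.0]
ft_force: [0.5, -0.7, -1.7]
grip_width: 0.0255
grip_force: 39.9
```

```bash
python3 - <<'E'
from h import *
goto(.458,.166,.2,-2)
# slot 0 from scene: dark opening vs plate? print wrist-independent check of tab top in scene
c=Cam("scene");H,S,V=cv2.split(cv2.cvtColor(c.im,cv2.COLOR_BGR2HSV))
m=((H<16)&(S>110)&(V>60)).astype(np.uint8);m[:170]=0;m[:,430:]=0;m[240:]=0
k,l,st,ce=cv2.connectedComponentsWithStats(m);print(st[st[:,4]>20][1:])
print(robot.get_obs()["moment"].round(2))
E
```

```text
pos [0.458  0.1657 0.1104] yaw -1.88 ft [ 0.5 -0.7 -1.7] q6 1.72 t 23.75 w 0.0255
shift [ 0.    -0.003 -0.896] turn 0.001
[[346 170  26  36 347]
 [373 194   8  28 131]
 [387 215  15  25 269]]
[-0.02 -0.03 -0.03]
```

move_arm --moves "0 0 -0.03 0 0 0 0;0 0 -0.06 0 0 0 0;0 0 -0.09 0 0 0 0;0 0 -0.12 0 0 0 0"

```text
time: 24.2
position: [0.4581, 0.166, 0.123]
tool_rot: [1.0, -0.018, 0.0, -0.0]
ft_force: [-0.4, -0.1, -1.4]
grip_width: 0.0255
grip_force: 39.9
```

move_arm --moves "0 0 -0.2 0 0 0 0;0 0 -0.5 0 0 0 0;0 0 -0.8 0 0 0 0;0 0 -0.95 0 0 0 0;0 0.2 -0.95 0 0 0 0;0 0.55 -0.95 0 0 0 0;0 0.93 -0.95 0 0 0 0"

```text
time: 24.9
position: [0.4545, 0.0727, 0.2181]
tool_rot: [1.0, -0.016, 0.001, 0.0]
ft_force: [0.9, -1.3, -1.7]
grip_width: 0.0256
grip_force: 39.9
```

move_arm --moves "0 0.4 0 0 0 0 0;0 0.8 0 0 0 0 0;0 0.93 0 0 0 0 0"

```text
time: 25.2
position: [0.4516, -0.023, 0.218]
tool_rot: [1.0, -0.019, 0.001, 0.001]
ft_force: [0.0, 0.7, -2.6]
grip_width: 0.0254
grip_force: 39.9
```

move_arm --moves "0 0.4 0 0 0 0 0;0 0.8 0 0 0 0 0;0 0.93 0 0 0 0 0"

```text
time: 25.5
position: [0.4488, -0.1158, 0.218]
tool_rot: [1.0, -0.019, 0.001, 0.001]
ft_force: [0.2, 0.1, -2.7]
grip_width: 0.0256
grip_force: 39.9
```

move_arm --moves "0 0.4 0 0 0 0 0;0 0.8 0 0 0 0 0;0 0.93 0 0 0 0 0"

```text
time: 25.8
position: [0.4456, -0.2087, 0.2179]
tool_rot: [1.0, -0.019, 0.001, 0.001]
ft_force: [0.6, 0.1, -2.6]
grip_width: 0.0253
grip_force: 39.9
```

move_arm --moves "0 0.3 0 0 0 0 0;0 0.6 0 0 0 0 0;0 0.85 0 0 0 0 0;0 0.93 0 0 0 0 0;0 0.93 0 0 0 0 0;0 0.93 0 0 0 0 0"

```text
time: 26.4
position: [0.4412, -0.2967, 0.2172]
tool_rot: [1.0, -0.017, -0.001, -0.001]
ft_force: [0.1, -0.2, -2.2]
grip_width: 0.0251
grip_force: 39.9
```

```bash
python3 - <<'E'
from h import *
goto(.46,-.3,.215,-2)
w=Cam("wrist");g=cv2.cvtColor(w.im,cv2.COLOR_BGR2GRAY);np.save("w.npy",w.im)
import pickle
H,S,V=cv2.split(cv2.cvtColor(w.im,cv2.COLOR_BGR2HSV))
# sample median colours along tray-centre and bench
for p in([545,-300],[495,-252],[590,-250],[700,-300],[520,-190]):
    u,v=w.proj([[p[0]/1e3,p[1]/1e3,.02]])[0].round().astype(int); print(p,u,v,w.im[v-2:v+3,u-2:u+3].reshape(-1,3).mean(0).round(0) if 0<v<478 and 0<u<638 else None)
d=((V<95)&(S<80)).astype(np.uint8); k,l,st,ce=cv2.connectedComponentsWithStats(d)
for i in range(1,k):
    if 30<st[i,4]<6000 and st[i,1]<260: print(st[i],rect(w.onz(pts(l==i),.02)))
E
```

```text
pos [ 0.4412 -0.2967  0.2172] yaw -2.0 ft [ 0.1 -0.2 -2.2] q6 0.8 t 26.4 w 0.0251
shift [0.19  0.026 0.022] turn -0.0
[545, -300] 323 109 [160. 166. 163.]
[495, -252] 273 165 [155. 162. 159.]
[590, -250] 267 66 [171. 178. 175.]
[700, -300] 317 -38 None
[520, -190] 209 143 [177. 183. 178.]
[40  0 18 56 88] (array([686.6,  13. ]), 69.2, 4.5, -16.07)
[352  22  34   3  84] (array([ 630.1, -346.4]), 31.6, 2.2, -88.77)
[247  29  34  52 154] (array([ 602.6, -247.7]), 49.0, 32.0, 2.28)
[   0   34   14  226 1392] (array([556.7, 106. ]), 298.5, 32.7, -5.87)
[586  78   7  30  39] (array([ 580.9, -599. ]), 33.9, 8.6, -1.1)
[254 129  10  77 119] (array([ 493.5, -237.3]), 73.0, 1.6, 2.92)
[  70  131   35  102 2118] (array([494.7, -41.2]), 109.1, 32.3, 3.28)
[365 177  36  22 111] (array([ 463.2, -357.4]), 37.0, 16.8, -59.99)
```

move_arm --moves "0.05 -0.05 0 0 0 0.09 0;0.1 -0.1 0 0 0 0.18 0;0.15 -0.15 0 0 0 0.27 0;0.2 -0.2 0 0 0 0.36 0;0.25 -0.25 0 0 0 0.45 0;0.3 -0.3 0 0 0 0.54 0;0.35 -0.35 0 0 0 0.63 0;0.4 -0.4 0 0 0 0.72 0;0.45 -0.444 0.1 0 0 0.81 0;0.5 -0.444 0.2 0 0 0.9 0;0.521 -0.444 0.4 0 0 0.949 0;0.521 -0.444 0.5 0 0 0.949 0"

```text
time: 27.65
position: [0.4946, -0.254, 0.1664]
tool_rot: [0.723, -0.69, -0.001, -0.0]
ft_force: [0.4, 0.1, -2.0]
grip_width: 0.025
grip_force: 39.9
```

```bash
python3 - <<'E'
from h import *
goto(.4948,-.2542,.088,-87.4)
E
```

```text
pos [ 0.4946 -0.254   0.1664] yaw -87.33 ft [ 0.4  0.1 -2. ] q6 2.42 t 27.65 w 0.025
shift [ 0.004 -0.003  0.784] turn 0.001
```

move_arm --moves "0 0 0.2 0 0 0 0;0 0 0.4 0 0 0 0;0 0 0.55 0 0 0 0;0 0 0.62 0 0 0 0;0 0 0.67 0 0 0 0;0 0 0.71 0 0 0 0;0 0 0.71 0 0 0 0"

```text
time: 28.35
position: [0.4952, -0.2561, 0.0967]
tool_rot: [0.723, -0.691, 0.0, -0.0]
ft_force: [0.5, 1.5, -2.6]
grip_width: 0.0252
grip_force: 39.9
```

move_arm --moves "0 0 0.03 0 0 0 0;0 0 0.06 0 0 0 0;0 0 0.08 0 0 0 0;0 0 0.085 0 0 0 0;0 0 0.085 0 0 0 0"

```text
time: 28.85
position: [0.4951, -0.2562, 0.088]
tool_rot: [0.723, -0.691, -0.0, 0.0]
ft_force: [0.5, 0.6, -2.2]
grip_width: 0.0255
grip_force: 39.9
```

move_arm --moves "0 0 0.015 0 0 0 0;0 0 0.022 0 0 0 0;0 0 0.022 0 0 0 0;0 0 0.022 0 0 0 0.6;0 0 0.022 0 0 0 0.6;0 0 0.022 0 0 0 0.6;0 0 0.022 0 0 0 0.6;0 0 -0.1 0 0 0 0.6;0 0 -0.4 0 0 0 0.6;0 0 -0.8 0 0 0 0.6;0 0 -0.98 0 0 0 0.6;0 0 -0.98 0 0 0 0.6"

```text
time: 30.05
position: [0.4971, -0.2576, 0.1901]
tool_rot: [0.723, -0.691, 0.004, -0.0]
ft_force: [0.1, -0.9, 0.3]
grip_width: 0.0523
grip_force: 0.0
```

```bash
cat >> h.py <<'E'
def cop(cam,z,vmin=60,box=None,op=3,amin=40,smin=110):
    H,S,V=cv2.split(cv2.cvtColor(cam.im,cv2.COLOR_BGR2HSV)); m=((H<16)&(S>smin)&(V>=vmin)).astype(np.uint8)
    if op: m=cv2.morphologyEx(m,cv2.MORPH_OPEN,np.ones((op,op),np.uint8))
    k,l,st,ce=cv2.connectedComponentsWithStats(m)
    for i in range(1,k):
        if st[i,4]>amin:
            q=rect(cam.onz(pts(l==i),z))
            if 350<q[0][0]<750 and -450<q[0][1]<280: print(cam.n,st[i],q)
E
python3 - <<'E'
from h import *
goto(.527,.166,.18,64)
cop(Cam("side"),.09);cop(Cam("scene"),.09);cop(Cam("wrist"),.097,154)
E
```

```text
pos [ 0.4971 -0.2576  0.1901] yaw -87.44 ft [ 0.1 -0.9  0.3] q6 2.42 t 30.05 w 0.0523
shift [-4.219 -0.488  0.081] turn -1.683
side [290 192  12  28 223] (array([516.4, 131.8]), 84.0, 23.4, 72.34)
side [433 266  12  15  71] (array([ 707.1, -135.6]), 36.4, 9.9, -88.17)
side [339 360  36  40 747] (array([ 479.2, -275.5]), 60.5, 50.9, 2.86)
scene [374 194   7  27 125] (array([541.3, 154.5]), 88.1, 11.5, -35.07)
scene [387 215  14  27 275] (array([614.3, 146.1]), 81.3, 26.1, -34.85)
scene [178 250  21  46 421] (array([ 531.2, -266.5]), 125.7, 27.9, -8.36)
wrist [291 215  24  22 423] (array([ 508.9, -271.2]), 15.4, 14.2, 2.35)
wrist [332 215  25  22 424] (array([ 481.4, -272.4]), 15.9, 14.2, 2.56)
wrist [306 244  36  12 428] (array([ 494.2, -255.3]), 23.6, 7.7, 2.51)
```

move_arm --moves "-0.1 0 0 0 0 -0.09 0.6;-0.2 0 0 0 0 -0.18 0.6;-0.3 0 0 0 0 -0.27 0.6;-0.4 0 0 0 0 -0.36 0.6;-0.5 0 0 0 0 -0.45 0.6;-0.6 0 0 0 0 -0.54 0.6;-0.7 0 0 0 0 -0.63 0.6;-0.8 0 0 0 0 -0.72 0.6;-0.9 0 0 0 0 -0.81 0.6;-1 0 0 0 0 -0.9 0.6;-1 0 0 0 0 -0.95 0.6"

```text
time: 31.3
position: [0.4891, -0.1544, 0.1843]
tool_rot: [1.0, -0.014, -0.002, -0.001]
ft_force: [-0.0, 0.1, 0.6]
grip_width: 0.0525
grip_force: 0.0
```

move_arm --moves "0 -0.15 0 0 0 -0.09 0.6;0 -0.3 0 0 0 -0.18 0.6;0 -0.45 0 0 0 -0.27 0.6;0 -0.6 0 0 0 -0.36 0.6;0 -0.75 0 0 0 -0.45 0.6;0 -0.9 0 0 0 -0.54 0.6;0 -1 0 0 0 -0.63 0.6;0 -1 0 0 0 -0.733 0.6;0 -1 0 0 0 -0.733 0.6"

```text
time: 32.2
position: [0.493, -0.0556, 0.1846]
tool_rot: [0.848, 0.531, -0.001, -0.001]
ft_force: [-0.4, 0.4, 0.2]
grip_width: 0.052
grip_force: 0.0
```

move_arm --moves "0.3 -0.1 0 0 0 0 0.6;0.65 -0.25 0 0 0 0 0.6;0.95 -0.4 0 0 0 0 0.6;0.95 -0.4 0 0 0 0 0.6"

```text
time: 32.6
position: [0.4983, 0.0496, 0.185]
tool_rot: [0.848, 0.53, -0.001, -0.001]
ft_force: [-0.9, 0.1, -0.1]
grip_width: 0.052
grip_force: 0.0
```

```bash
python3 - <<'E'
from h import *
goto(.5272,.1656,.18,64)
E
```

```text
pos [0.4983 0.0496 0.185 ] yaw 64.07 ft [-0.9  0.1 -0.1] q6 0.33 t 32.6 w 0.052
shift [ 1.17  -0.247  0.051] turn 0.001
```

move_arm --moves "0.4 -0.1 0 0 0 0 0.6;0.8 -0.2 0 0 0 0 0.6;0.95 -0.247 0 0 0 0 0.6;0.95 -0.247 0 0 0 0 0.6;0.95 -0.247 0 0 0 0 0.6"

```text
time: 33.1
position: [0.5185, 0.1417, 0.1855]
tool_rot: [0.848, 0.53, -0.001, -0.0]
ft_force: [-0.8, 0.5, 0.1]
grip_width: 0.0521
grip_force: 0.0
```

move_arm --moves "0.22 0 0 0 0 0 0.6;0.22 0 0 0 0 0 0.6;0.22 0 0.3 0 0 0 0.6;0.22 0 0.6 0 0 0 0.6;0.22 0 0.8 0 0 0 0.6;0.22 0 0.9 0 0 0 0.6;0.22 0 0.98 0 0 0 0.6;0.22 0 0.98 0 0 0 0.6;0.22 0 0.98 0 0 0 0.6"

```text
time: 34.0
position: [0.5293, 0.1623, 0.0888]
tool_rot: [0.848, 0.53, 0.001, 0.0]
ft_force: [0.0, 0.0, 0.2]
grip_width: 0.0523
grip_force: 0.0
```

```bash
python3 - <<'E'
from h import *
goto(.5272,.1656,.086,64)
E
```

```text
pos [0.5293 0.1623 0.0888] yaw 64.0 ft [0.  0.  0.2] q6 0.55 t 34.0 w 0.0523
shift [ 0.021 -0.034  0.028] turn 0.0
```

move_arm --moves "0.021 -0.034 0.028 0 0 0 0.6;0.021 -0.034 0.028 0 0 0 0.6;0.021 -0.034 0.028 0 0 0 0.6;0.021 -0.034 0.028 0 0 0 0.3;0.021 -0.034 0.028 0 0 0 0.2;0.021 -0.034 0.028 0 0 0 0;0.021 -0.034 0.028 0 0 0 0;0.021 -0.034 0.028 0 0 0 0;0.021 -0.034 0.028 0 0 0 0;0.021 -0.034 0.028 0 0 0 0" --squeeze 40

```text
time: 35.0
position: [0.5268, 0.1659, 0.0853]
tool_rot: [0.848, 0.53, 0.0, 0.0]
ft_force: [0.9, -0.4, -0.1]
grip_width: 0.0256
grip_force: 40.0
```

move_arm --moves "0 0 -0.05 0 0 0 0;0 0 -0.1 0 0 0 0;0 0 -0.15 0 0 0 0;0 0 -0.2 0 0 0 0;0 0 -0.25 0 0 0 0;0 0 -0.25 0 0 0 0;0 0 -0.25 0 0 0 0"

```text
time: 35.7
position: [0.5267, 0.166, 0.1105]
tool_rot: [0.848, 0.53, 0.0, 0.0]
ft_force: [0.2, 1.0, -3.2]
grip_width: 0.0257
grip_force: 40.0
```

```bash
python3 - <<'E'
from h import *
goto(.5283,.153,.111,-2)
goto(.5283,.163,.111,-2)
E
```

```text
pos [0.5267 0.166  0.1105] yaw 64.03 ft [ 0.2  1.  -3.2] q6 0.56 t 35.7 w 0.0257
shift [-0.109  0.072 -0.005] turn 0.734
pos [0.5267 0.166  0.1105] yaw 64.03 ft [ 0.2  1.  -3.2] q6 0.56 t 35.7 w 0.0257
shift [-0.019  0.028 -0.005] turn 0.734
```

move_arm --moves "-0.05 0.035 0 0 0 0 0;-0.109 0.072 0 0 0 0 0;-0.109 0.072 0 0 0 0.09 0;-0.109 0.072 0 0 0 0.18 0;-0.109 0.072 0 0 0 0.27 0;-0.109 0.072 0 0 0 0.36 0;-0.109 0.072 0 0 0 0.45 0;-0.09 0.06 0 0 0 0.54 0;-0.06 0.045 0 0 0 0.63 0;-0.019 0.028 0 0 0 0.72 0;-0.019 0.028 0 0 0 0.734 0;-0.019 0.028 0 0 0 0.734 0"

```text
time: 36.9
position: [0.5283, 0.1625, 0.1101]
tool_rot: [1.0, -0.017, -0.0, 0.0]
ft_force: [0.0, -0.6, -2.7]
grip_width: 0.0253
grip_force: 40.0
```

move_arm --moves "0 0 -0.03 0 0 0 0;0 0 -0.06 0 0 0 0;0 0 -0.09 0 0 0 0;0 0 -0.12 0 0 0 0"

```text
time: 37.3
position: [0.5284, 0.1629, 0.1227]
tool_rot: [1.0, -0.018, 0.0, -0.0]
ft_force: [0.7, -0.0, -2.8]
grip_width: 0.0255
grip_force: 40.0
```

move_arm --moves "0 0 -0.2 0 0 0 0;0 0 -0.5 0 0 0 0;0 0 -0.8 0 0 0 0;0 0 -0.95 0 0 0 0;0 0.2 -0.95 0 0 0 0;0 0.55 -0.95 0 0 0 0;0 0.95 -0.95 0 0 0 0"

```text
time: 38.0
position: [0.5247, 0.068, 0.2178]
tool_rot: [1.0, -0.016, 0.0, -0.0]
ft_force: [0.2, -0.8, -2.4]
grip_width: 0.025
grip_force: 40.0
```

move_arm --moves "0.1 0.4 0 0 0 0 0;0.2 0.8 0 0 0 0 0;0.25 1 0 0 0 0 0"

```text
time: 38.3
position: [0.5473, -0.0361, 0.2178]
tool_rot: [1.0, -0.019, 0.001, 0.001]
ft_force: [0.2, 1.2, -2.4]
grip_width: 0.0256
grip_force: 40.0
```

move_arm --moves "0.1 0.4 0 0 0 0 0;0.2 0.8 0 0 0 0 0;0.25 1 0 0 0 0 0"

```text
time: 38.6
position: [0.5687, -0.1371, 0.2177]
tool_rot: [1.0, -0.019, 0.001, 0.001]
ft_force: [-0.0, 0.4, -3.1]
grip_width: 0.0258
grip_force: 40.0
```

move_arm --moves "0 0.1 0 0 0 0.09 0;0.05 0.2 0 0 0 0.18 0;0.1 0.3 0 0 0 0.27 0;0.15 0.4 0 0 0 0.36 0;0.2 0.5 0 0 0 0.45 0;0.25 0.6 0 0 0 0.54 0;0.25 0.7 0 0 0 0.63 0;0.25 0.8 0 0 0 0.72 0;0.25 0.9 0 0 0 0.81 0;0.25 1 0 0 0 0.9 0;0.25 1 0 0 0 0.949 0;0.25 1 0 0 0 0.949 0"

```text
time: 39.8
position: [0.5888, -0.234, 0.2171]
tool_rot: [0.723, -0.691, -0.001, -0.0]
ft_force: [0.4, 0.5, -2.4]
grip_width: 0.0255
grip_force: 40.0
```

```bash
python3 - <<'E'
from h import *
goto(.5897,-.2503,.130,-87.4)
E
```

```text
pos [ 0.5888 -0.234   0.2171] yaw -87.44 ft [ 0.4  0.5 -2.4] q6 2.54 t 39.8 w 0.0255
shift [ 0.164 -0.002  0.871] turn -0.0
```

move_arm --moves "0.08 0 0.2 0 0 0 0;0.164 0 0.4 0 0 0 0;0.164 0 0.6 0 0 0 0;0.164 0 0.8 0 0 0 0;0.164 0 0.87 0 0 0 0;0.164 0 0.87 0 0 0 0;0.164 0 0.87 0 0 0 0"

```text
time: 40.5
position: [0.5906, -0.2508, 0.131]
tool_rot: [0.723, -0.691, 0.001, -0.0]
ft_force: [0.1, -0.0, -1.8]
grip_width: 0.0252
grip_force: 40.0
```

```bash
python3 - <<'E'
from h import *
goto(.5897,-.2503,.096,-87.4)
E
```

```text
pos [ 0.5906 -0.2508  0.131 ] yaw -87.39 ft [ 0.1 -0.  -1.8] q6 2.52 t 40.5 w 0.0252
shift [-0.005  0.009  0.35 ] turn 0.0
```

move_arm --moves "0 0 0.1 0 0 0 0;0 0 0.2 0 0 0 0;0 0 0.27 0 0 0 0;0 0 0.32 0 0 0 0;0 0 0.36 0 0 0 0;0 0 0.36 0 0 0 0"

```text
time: 41.1
position: [0.5896, -0.2506, 0.0934]
tool_rot: [0.723, -0.691, -0.001, 0.0]
ft_force: [-0.3, -0.5, -2.8]
grip_width: 0.0255
grip_force: 40.0
```

move_arm --moves "0 0 0.03 0 0 0 0;0 0 0.06 0 0 0 0;0 0 0.08 0 0 0 0;0 0 0.085 0 0 0 0;0 0 0.085 0 0 0 0"

```text
time: 41.6
position: [0.5899, -0.2508, 0.0857]
tool_rot: [0.723, -0.691, -0.0, 0.0]
ft_force: [0.2, 0.3, -3.3]
grip_width: 0.0255
grip_force: 40.0
```

move_arm --moves "0 0 0 0 0 0 0.6;0 0 0 0 0 0 0.6;0 0 0 0 0 0 0.6;0 0 0 0 0 0 0.6;0 0 -0.1 0 0 0 0.6;0 0 -0.4 0 0 0 0.6;0 0 -0.8 0 0 0 0.6;0 0 -1 0 0 0 0.6;0 0 -1 0 0 0 0.6"

```text
time: 42.5
position: [0.5924, -0.2522, 0.1907]
tool_rot: [0.723, -0.691, 0.005, -0.001]
ft_force: [-0.2, 0.1, -0.4]
grip_width: 0.0521
grip_force: 0.0
```

```bash
python3 - <<'E'
from h import *
goto(.598,.1605,.19,-58.5)
cop(Cam("wrist"),.097,154); cop(Cam("side"),.09)
E
```

```text
pos [ 0.5924 -0.2522  0.1907] yaw -87.44 ft [-0.2  0.1 -0.4] q6 2.52 t 42.5 w 0.0521
shift [-4.12  -0.241 -0.014] turn -0.322
wrist [294 217  25  23 440] (array([ 604.6, -265.3]), 16.3, 15.2, 1.61)
wrist [400 216  26  22 478] (array([ 531.7, -269.8]), 18.4, 14.8, 3.2)
wrist [442 217  18  14 195] (array([ 504.2, -273.4]), 13.2, 9.3, 3.46)
wrist [335 218  24  22 413] (array([ 577.2, -266.2]), 15.7, 14.5, 2.94)
wrist [309 246  36  12 427] (array([ 590. , -249.5]), 24.1, 7.8, 2.62)
side [323 183  14  30 273] (array([589.5, 130.5]), 91.4, 25.1, 75.51)
side [423 290  12   5  52] (array([ 667.4, -168. ]), 20.4, 8.8, -20.72)
side [389 338  34  41 727] (array([ 569.9, -270.5]), 71.9, 52.2, 3.02)
side [339 360  36  40 746] (array([ 478.9, -275.9]), 59.7, 50.3, 2.86)
```

move_arm --moves "-0.4 0 0 0 0 0 0.6;-0.8 0 0 0 0 0 0.6;-1 0 0 0 0 0 0.6"

```text
time: 42.9
position: [0.5834, -0.1475, 0.1838]
tool_rot: [0.723, -0.691, -0.003, 0.001]
ft_force: [-0.6, -0.2, -1.0]
grip_width: 0.0523
grip_force: 0.0
```

move_arm --moves "-0.4 0 0 0 0 0 0.6;-0.8 0 0 0 0 0 0.6;-1 0 0 0 0 0 0.6"

```text
time: 43.2
position: [0.5797, -0.0481, 0.1845]
tool_rot: [0.723, -0.69, -0.002, 0.001]
ft_force: [0.1, -0.3, 0.3]
grip_width: 0.0522
grip_force: 0.0
```

move_arm --moves "-0.4 0 0 0 0 -0.09 0.6;-0.8 0 0 0 0 -0.18 0.6;-0.9 0 0 0 0 -0.27 0.6;-0.9 0 0 0 0 -0.321 0.6;-0.9 0 0 0 0 -0.321 0.6"

```text
time: 43.7
position: [0.5766, 0.0394, 0.1847]
tool_rot: [0.873, -0.488, -0.001, 0.001]
ft_force: [-0.4, -0.8, -0.2]
grip_width: 0.0524
grip_force: 0.0
```

```bash
python3 - <<'E'
from h import *
goto(.598,.1605,.18,-58.5)
cop(Cam("side"),.09);cop(Cam("scene"),.09)
E
```

```text
pos [0.5766 0.0394 0.1847] yaw -58.48 ft [-0.4 -0.8 -0.2] q6 2.47 t 43.7 w 0.0524
shift [-0.92  -0.816  0.047] turn 0.0
side [325 206  12   7  57] (array([580.7,  94.4]), 23.0, 18.1, -20.94)
side [406 263  39  32 391] (array([ 676.7, -137.5]), 73.1, 68.8, 63.2)
side [389 338  34  41 725] (array([ 569.9, -270.5]), 71.9, 52.2, 3.02)
side [339 360  36  40 744] (array([ 479.2, -275.5]), 60.5, 50.9, 2.86)
scene [387 215  14  27 277] (array([614.3, 146.1]), 81.3, 26.1, -34.85)
scene [178 251  21  45 390] (array([ 532.3, -267. ]), 123.5, 27.1, -7.63)
scene [198 281  23  48 455] (array([ 624.7, -261.4]), 116.6, 28.3, -8.69)
```

move_arm --moves "-0.4 -0.4 0 0 0 0 0.6;-0.8 -0.75 0 0 0 0 0.6;-0.93 -0.82 0 0 0 0 0.6;-0.93 -0.82 0 0 0 0 0.6;-0.93 -0.82 0 0 0 0 0.6"

```text
time: 44.3
position: [0.5983, 0.1607, 0.1852]
tool_rot: [0.872, -0.489, -0.0, 0.001]
ft_force: [-0.6, 0.0, -0.3]
grip_width: 0.0519
grip_force: 0.0
```

```bash
python3 - <<'E'
from h import *
goto(.5973,.162,.086,-58.5)
E
```

```text
pos [0.5983 0.1607 0.1852] yaw -58.57 ft [-0.6  0.  -0.3] q6 2.68 t 44.3 w 0.0519
shift [-0.017  0.     0.992] turn -0.001
```

move_arm --moves "-0.016 0 0 0 0 0 0.6;-0.016 0 0.3 0 0 0 0.6;-0.016 0 0.6 0 0 0 0.6;-0.016 0 0.8 0 0 0 0.6;-0.016 0 0.9 0 0 0 0.6;-0.016 0 0.99 0 0 0 0.6;-0.016 0 0.99 0 0 0 0.6;-0.016 0 0.99 0 0 0 0.6"

```text
time: 45.1
position: [0.5983, 0.1621, 0.0875]
tool_rot: [0.872, -0.489, 0.001, -0.0]
ft_force: [1.1, 0.1, 1.2]
grip_width: 0.052
grip_force: 0.0
```

move_arm --moves "0 0 0 0 0 0 0.3;0 0 0 0 0 0 0.2;0 0 0 0 0 0 0;0 0 0 0 0 0 0;0 0 0 0 0 0 0;0 0 0 0 0 0 0;0 0 0 0 0 0 0" --squeeze 40

```text
time: 45.8
position: [0.5976, 0.1624, 0.087]
tool_rot: [0.872, -0.489, -0.0, 0.0]
ft_force: [-1.2, -0.9, 2.1]
grip_width: 0.0256
grip_force: 40.0
```

move_arm --moves "0 0 -0.05 0 0 0 0;0 0 -0.1 0 0 0 0;0 0 -0.15 0 0 0 0;0 0 -0.2 0 0 0 0;0 0 -0.25 0 0 0 0;0 0 -0.25 0 0 0 0;0 0 -0.25 0 0 0 0"

```text
time: 46.5
position: [0.5977, 0.1624, 0.112]
tool_rot: [0.872, -0.489, 0.0, -0.0]
ft_force: [-0.1, -0.3, -2.1]
grip_width: 0.0255
grip_force: 40.0
```

```bash
python3 - <<'E'
from h import *
goto(.598,.149,.111,-2)
goto(.598,.160,.111,-2)
E
```

```text
pos [0.5977 0.1624 0.112 ] yaw -58.56 ft [-0.1 -0.3 -2.1] q6 2.68 t 46.5 w 0.0255
shift [0.116 0.067 0.01 ] turn -0.628
pos [0.5977 0.1624 0.112 ] yaw -58.56 ft [-0.1 -0.3 -2.1] q6 2.68 t 46.5 w 0.0255
shift [0.022 0.01  0.01 ] turn -0.628
```

move_arm --moves "0.06 0.035 0 0 0 0 0;0.116 0.067 0 0 0 0 0;0.116 0.067 0 0 0 -0.09 0;0.116 0.067 0 0 0 -0.18 0;0.116 0.067 0 0 0 -0.27 0;0.116 0.067 0 0 0 -0.36 0;0.1 0.055 0 0 0 -0.45 0;0.06 0.035 0 0 0 -0.54 0;0.022 0.01 0 0 0 -0.62 0;0.022 0.01 0 0 0 -0.628 0;0.022 0.01 0 0 0 -0.628 0"

```text
time: 47.6
position: [0.5979, 0.1595, 0.1116]
tool_rot: [1.0, -0.019, -0.0, 0.0]
ft_force: [-0.8, 0.5, -2.0]
grip_width: 0.0255
grip_force: 40.0
```

move_arm --moves "0 0 -0.03 0 0 0 0;0 0 -0.06 0 0 0 0;0 0 -0.09 0 0 0 0;0 0 -0.12 0 0 0 0"

```text
time: 48.0
position: [0.5981, 0.1599, 0.1242]
tool_rot: [1.0, -0.018, 0.0, -0.0]
ft_force: [1.1, -0.3, -3.1]
grip_width: 0.0255
grip_force: 40.0
```

move_arm --moves "0 0 -0.2 0 0 0 0;0 0 -0.5 0 0 0 0;0 0 -0.8 0 0 0 0;0 0 -0.95 0 0 0 0;0 0.2 -0.95 0 0 0 0;0 0.55 -0.95 0 0 0 0;0 0.95 -0.95 0 0 0 0"

```text
time: 48.7
position: [0.5944, 0.0652, 0.2194]
tool_rot: [1.0, -0.017, 0.0, -0.0]
ft_force: [1.3, 0.1, -2.3]
grip_width: 0.0259
grip_force: 40.0
```

move_arm --moves "0 0.4 0 0 0 0 0;0 0.8 0 0 0 0 0;0.05 1 0 0 0 0 0"

```text
time: 49.0
position: [0.5953, -0.0382, 0.2191]
tool_rot: [1.0, -0.019, -0.0, 0.001]
ft_force: [0.2, 0.2, -1.0]
grip_width: 0.0257
grip_force: 40.0
```

move_arm --moves "0 0.4 0 0 0 0 0;0 0.8 0 0 0 0 0;0.05 1 0 0 0 0 0"

```text
time: 49.3
position: [0.5969, -0.1384, 0.2191]
tool_rot: [1.0, -0.019, -0.0, 0.001]
ft_force: [0.7, 0.0, -2.4]
grip_width: 0.0255
grip_force: 40.0
```

move_arm --moves "0 0.4 0 0 0 0 0;0 0.8 0 0 0 0 0;0.03 1 0 0 0 0 0"

```text
time: 49.6
position: [0.5969, -0.2383, 0.219]
tool_rot: [1.0, -0.019, 0.0, 0.001]
ft_force: [0.2, 1.2, -2.6]
grip_width: 0.0256
grip_force: 40.0
```

move_arm --moves "0 0.1 0 0 0 0.09 0;0 0.2 0 0 0 0.18 0;0 0.3 0 0 0 0.27 0;0 0.4 0 0 0 0.36 0;0 0.5 0 0 0 0.45 0;0 0.6 0 0 0 0.54 0;0 0.7 0 0 0 0.63 0;0 0.8 0 0 0 0.72 0;0 0.9 0 0 0 0.81 0;0 1 0 0 0 0.9 0;0 1 0 0 0 0.949 0;0 1 0 0 0 0.949 0"

```text
time: 50.8
position: [0.5936, -0.3345, 0.2186]
tool_rot: [0.723, -0.691, -0.0, -0.0]
ft_force: [0.2, 1.2, -2.2]
grip_width: 0.0256
grip_force: 40.0
```

```bash
python3 - <<'E'
from h import *
goto(.5942,-.3475,.13,-87.4)
E
```

```text
pos [ 0.5936 -0.3345  0.2186] yaw -87.43 ft [ 0.2  1.2 -2.2] q6 2.42 t 50.8 w 0.0256
shift [ 0.132 -0.     0.886] turn -0.0
```

move_arm --moves "0.07 0 0.2 0 0 0 0;0.13 0 0.4 0 0 0 0;0.13 0 0.6 0 0 0 0;0.13 0 0.8 0 0 0 0;0.13 0 0.88 0 0 0 0;0.13 0 0.88 0 0 0 0;0.13 0 0.88 0 0 0 0"

```text
time: 51.5
position: [0.5946, -0.3481, 0.1315]
tool_rot: [0.723, -0.691, 0.001, -0.0]
ft_force: [-0.6, 0.2, -2.1]
grip_width: 0.0258
grip_force: 40.0
```

move_arm --moves "0 0 0.1 0 0 0 0;0 0 0.2 0 0 0 0;0 0 0.25 0 0 0 0;0 0 0.3 0 0 0 0;0 0 0.34 0 0 0 0;0 0 0.34 0 0 0 0"

```text
time: 52.1
position: [0.5935, -0.3478, 0.0959]
tool_rot: [0.723, -0.691, -0.001, 0.0]
ft_force: [-0.1, 0.7, -2.0]
grip_width: 0.0257
grip_force: 40.0
```

move_arm --moves "0 0 0.03 0 0 0 0;0 0 0.06 0 0 0 0;0 0 0.08 0 0 0 0;0 0 0.08 0 0 0 0"

```text
time: 52.5
position: [0.5937, -0.3479, 0.0884]
tool_rot: [0.723, -0.691, -0.0, 0.0]
ft_force: [0.0, 0.1, -3.0]
grip_width: 0.026
grip_force: 40.0
```

move_arm --moves "0 0 0.012 0 0 0 0;0 0 0.012 0 0 0 0;0 0 0.012 0 0 0 0.6;0 0 0.012 0 0 0 0.6;0 0 0.012 0 0 0 0.6;0 0 0.012 0 0 0 0.6;0 0 -0.1 0 0 0 0.6;0 0 -0.4 0 0 0 0.6;0 0 -0.8 0 0 0 0.6;0 0 -1 0 0 0 0.6;0 0 -1 0 0 0 0.6"

```text
time: 53.6
position: [0.5963, -0.3499, 0.1943]
tool_rot: [0.723, -0.691, 0.005, -0.0]
ft_force: [0.1, -0.8, 0.0]
grip_width: 0.0521
grip_force: 0.0
```

```bash
python3 - <<'E'
from h import *
goto(.598,-.25,.19,-2)
cop(Cam("wrist"),.097,154); 
for n in("side","scene"):
    c=Cam(n);cop(c,.09,amin=15,op=0,smin=90)
    H,S,V=cv2.split(cv2.cvtColor(c.im,cv2.COLOR_BGR2HSV))
    m=(H>100)&(H<125)&(S>150)&(V>60)
    if n=="scene": m[:200]=0
    m=blob(m);hull=cv2.fillConvexPoly(np.zeros(m.shape,np.uint8),cv2.convexHull(pts(m).astype(np.int32)),1)>0
    bl=blob(hull&(S<80)&(V>80)); hd=blob(hull&(V<50));print(n,"mat",rect(c.onz(pts(m),.003)),"blade",rect(c.onz(pts(bl),.0155)),"handle",rect(c.onz(pts(hd),.02)))
E
```

```text
pos [ 0.5963 -0.3499  0.1943] yaw -87.44 ft [ 0.1 -0.8  0. ] q6 2.4 t 53.6 w 0.0521
shift [-0.998 -0.062  0.037] turn -0.949
wrist [295 214  24  22 419] (array([ 608.5, -364.8]), 15.8, 14.7, 2.45)
wrist [335 214  24  22 400] (array([ 581., -366.]), 15.9, 14.7, 2.81)
wrist [310 241  35  12 413] (array([ 593.7, -350. ]), 23.6, 7.9, 2.62)
wrist [297 331  22   4  87] (array([ 605.1, -282.7]), 15.8, 2.6, 3.16)
wrist [334 330  21   5  90] (array([ 577.7, -284.3]), 15.1, 3.4, 2.1)
side [405 263  40  32 428] (array([ 676. , -137.5]), 71.9, 71.6, 69.2)
side [339 359  37  42 778] (array([ 479.4, -275.2]), 61.0, 52.0, 2.03)
side [389 360  22  20 266] (array([ 550. , -285.9]), 31.3, 23.7, 3.89)
side [417 390  39  43 836] (array([ 574.1, -366.1]), 72.9, 41.2, 3.62)
side mat (array([523.2, -61. ]), 277.6, 87.9, 1.15) blade (array([594.2, -35.5]), 91.4, 24.2, 2.17) handle (array([493.3, -44.6]), 111.7, 32.6, 3.54)
scene [177 250  22  48 474] (array([ 532.3, -267.1]), 128.0, 28.6, -8.36)
scene [197 280  24  51 541] (array([ 625. , -261.6]), 121.1, 30.3, -9.09)
scene [145 301  25  52 534] (array([ 628.9, -357.1]), 118.7, 25.0, -3.14)
scene mat (array([520.6, -57.4]), 280.1, 89.2, 1.08) blade (array([590.9, -29.7]), 90.7, 24.9, 3.45) handle (array([495.9, -40. ]), 127.4, 31.4, 3.12)
```

Three carriers stand in their pockets, and no copper is left in the cassette. The bar has been knocked to about (0.538, -0.036), so I'll put it back after closing the cover.

move_arm --moves "-0.1 0 -0.1 0 0 -0.09 0;-0.2 0 -0.2 0 0 -0.18 0;-0.3 0 -0.3 0 0 -0.27 0;-0.4 0 -0.4 0 0 -0.36 0;-0.5 0 -0.5 0 0 -0.45 0;-0.6 0 -0.6 0 0 -0.54 0;-0.7 0 -0.7 0 0 -0.63 0;-0.8 0 -0.7 0 0 -0.72 0;-0.9 0 -0.7 0 0 -0.81 0;-1 0 -0.7 0 0 -0.9 0;-1 0 -0.7 0 0 -0.975 0;-1 0 -0.7 0 0 -0.975 0"

```text
time: 54.95
position: [0.5886, -0.2473, 0.2568]
tool_rot: [1.0, 0.003, -0.002, -0.001]
ft_force: [-0.1, -0.3, -0.6]
grip_width: 0.0005
grip_force: 0.0
```

move_arm --moves "0 -0.1 0 0 0 -0.09 0;0 -0.2 0 0 0 -0.18 0;0 -0.3 0 0 0 -0.27 0;0 -0.4 0 0 0 -0.36 0;0 -0.5 0 0 0 -0.45 0;0 -0.6 0 0 0 -0.54 0;0 -0.7 0 0 0 -0.63 0;0 -0.8 0 0 0 -0.72 0;0 -0.9 0 0 0 -0.81 0;0 -1 0 0 0 -0.9 0;0 -1 0 0 0 -0.975 0;0 -1 0 0 0 -0.975 0"

```text
time: 56.15
position: [0.5884, -0.1479, 0.2576]
tool_rot: [0.72, 0.694, -0.0, -0.001]
ft_force: [0.3, -0.1, 0.4]
grip_width: 0.0005
grip_force: 0.0
```

move_arm --moves "0.4 0 0 0 0 0 0;0.8 0 0 0 0 0 0;1 0 0 0 0 0 0"

```text
time: 56.45
position: [0.5917, -0.046, 0.2579]
tool_rot: [0.72, 0.693, -0.0, -0.001]
ft_force: [0.8, -1.2, -0.3]
grip_width: 0.0005
grip_force: 0.0
```

move_arm --moves "0.4 0 0 0 0 0 0;0.8 0 0 0 0 0 0;1 0 0 0 0 0 0"

```text
time: 56.75
position: [0.5952, 0.0542, 0.258]
tool_rot: [0.72, 0.694, -0.0, -0.001]
ft_force: [0.5, -0.5, -0.0]
grip_width: 0.0003
grip_force: 0.0
```

move_arm --moves "0.4 0 0 0 0 0 0;0.8 0 0 0 0 0 0;1 0 0 0 0 0 0;1 0 0 0 0 0 0"

```text
time: 57.15
position: [0.5987, 0.1542, 0.2579]
tool_rot: [0.719, 0.695, -0.0, -0.001]
ft_force: [-0.4, -0.7, 0.2]
grip_width: 0.0004
grip_force: 0.0
```

```bash
cat >> h.py <<'E'
def arc(ths,hy=.219,hx=.5654,r=.119,g=.001):
    o=robot.get_obs(); Rt=R.from_quat(o["tool_rot"]); P=o["position"]
    for th in ths:
        h=.004+.0095*abs(np.sin(th))+g; y=hy-r*np.cos(th)+h*np.sin(th); z=.05+r*np.sin(th)+h*np.cos(th)+.011
        print(th,(y.round(4),z.round(4)),(Rt.inv().apply(np.array([hx+.035*(y-hy),y,z])-P)*10).round(3))
E
python3 - <<'E'
from h import *
goto(.568,.292,.26,88)
w=Cam("wrist"); H,S,V=cv2.split(cv2.cvtColor(w.im,cv2.COLOR_BGR2HSV)); print(w.proj([[.5665,.2604,.171],[.5665,.2535,.152]]).round())
cop(w,.03,vmin=40,amin=20,op=0)
E
```

```text
pos [0.5987 0.1542 0.2579] yaw 88.01 ft [-0.4 -0.7  0.2] q6 0.11 t 57.15 w 0.0004
shift [ 1.367 -0.355 -0.019] turn 0.0
[[266.  91.]
 [270. 105.]]
```

move_arm --moves "0.35 -0.1 0 0 0 0 0;0.7 -0.25 0 0 0 0 0;0.95 -0.355 0 0 0 0 0;0.95 -0.355 0 0 0 0 0"

```text
time: 57.6
position: [0.5656, 0.2491, 0.2583]
tool_rot: [0.719, 0.695, -0.0, -0.001]
ft_force: [0.4, -1.2, 0.5]
grip_width: 0.0003
grip_force: 0.0
```

move_arm --moves "0.3 0 0 0 0 0 0;0.43 0 0 0 0 0 0;0.43 0 0 0 0 0 0;0.43 0 0.3 0 0 0 0;0.43 0 0.6 0 0 0 0;0.43 0 0.8 0 0 0 0;0.43 0 0.9 0 0 0 0;0.43 0 0.9 0 0 0 0;0.43 0 0.9 0 0 0 0"

```text
time: 58.5
position: [0.5693, 0.2901, 0.1695]
tool_rot: [0.719, 0.695, 0.001, 0.0]
ft_force: [0.4, -0.4, 0.4]
grip_width: 0.0005
grip_force: 0.0
```

```bash
python3 - <<'E'
from h import *
goto(.568,.292,.167,88)
arc([1.9,1.7,1.57,1.4,1.2,1.1,1.0,.9,.8,.7])
E
```

```text
pos [0.5693 0.2901 0.1695] yaw 88.0 ft [ 0.4 -0.4  0.4] q6 0.33 t 58.5 w 0.0005
shift [ 0.018 -0.013  0.025] turn -0.0
1.9 (np.float64(0.2707), np.float64(0.1691)) [-0.195 -0.014  0.005]
1.7 (np.float64(0.2486), np.float64(0.1772)) [-0.416 -0.014 -0.076]
1.57 (np.float64(0.2334), np.float64(0.18)) [-0.568 -0.014 -0.105]
1.4 (np.float64(0.2129), np.float64(0.1807)) [-0.773 -0.014 -0.112]
1.2 (np.float64(0.1888), np.float64(0.1769)) [-1.014 -0.014 -0.074]
1.1 (np.float64(0.177), np.float64(0.1732)) [-1.132 -0.014 -0.036]
1.0 (np.float64(0.1656), np.float64(0.1682)) [-1.246 -0.014  0.014]
0.9 (np.float64(0.1548), np.float64(0.1619)) [-1.355 -0.014  0.076]
0.8 (np.float64(0.1446), np.float64(0.1546)) [-1.457 -0.014  0.149]
0.7 (np.float64(0.1351), np.float64(0.1462)) [-1.551 -0.014  0.234]
```

move_arm --moves "-0.1 -0.014 0 0 0 0 0;-0.2 -0.014 0 0 0 0 0;-0.3 -0.014 -0.03 0 0 0 0;-0.41 -0.014 -0.07 0 0 0 0;-0.5 -0.014 -0.09 0 0 0 0;-0.58 -0.014 -0.105 0 0 0 0;-0.68 -0.014 -0.11 0 0 0 0;-0.78 -0.014 -0.11 0 0 0 0;-0.88 -0.014 -0.1 0 0 0 0;-0.98 -0.014 -0.08 0 0 0 0;-0.98 -0.014 -0.08 0 0 0 0"

```text
time: 59.6
position: [0.5635, 0.1909, 0.1765]
tool_rot: [0.719, 0.695, -0.001, 0.0]
ft_force: [-0.1, 0.1, 0.7]
grip_width: 0.0001
grip_force: 0.0
```

```bash
python3 - <<'E'
from h import *
goto(.568,.292,.167,88)
arc([1.2,1.1,1.0,.9,.8,.7,.6,.5,.4,.3,.2,.1,0])
c=Cam("scene");a=np.radians(-2.0);X=np.array([np.cos(a),np.sin(a)]);Y=np.array([-np.sin(a),np.cos(a)]);C=np.array([.5635,.165])
g=cv2.cvtColor(c.im,cv2.COLOR_BGR2GRAY).astype(int)
W=lambda x,y,z:np.r_[C+x*X+y*Y,z]
# rim line (long edge) edge strength vs hinge angle, on the far x half clear of the arm
for th in np.arange(0.9,1.95,.1):
    s=[]
    for x in np.linspace(.09,.14,8):
        p=[c.proj(W(x,.054-r*np.cos(th),.05+r*np.sin(th)))[0] for r in(.100,.106,.112)]
        v=[g[int(q[1]+.5),int(q[0]+.5)] for q in p]; s.append(v[1]*2-v[0]-v[2])
    print(round(th,1),np.round(np.mean(s),1),end="; ")
E
```

```text
pos [0.5635 0.1909 0.1765] yaw 88.0 ft [-0.1  0.1  0.7] q6 0.18 t 59.6 w 0.0001
shift [1.012 0.01  0.093] turn -0.0
1.2 (np.float64(0.1888), np.float64(0.1769)) [-0.021  0.009 -0.005]
1.1 (np.float64(0.177), np.float64(0.1732)) [-0.138  0.009  0.033]
1.0 (np.float64(0.1656), np.float64(0.1682)) [-0.252  0.009  0.084]
0.9 (np.float64(0.1548), np.float64(0.1619)) [-0.361  0.009  0.146]
0.8 (np.float64(0.1446), np.float64(0.1546)) [-0.463  0.009  0.219]
0.7 (np.float64(0.1351), np.float64(0.1462)) [-0.557  0.009  0.304]
0.6 (np.float64(0.1266), np.float64(0.1367)) [-0.642  0.01   0.398]
0.5 (np.float64(0.1191), np.float64(0.1264)) [-0.717  0.01   0.501]
0.4 (np.float64(0.1128), np.float64(0.1154)) [-0.78   0.01   0.612]
0.3 (np.float64(0.1076), np.float64(0.1036)) [-0.832  0.01   0.73 ]
0.2 (np.float64(0.1037), np.float64(0.0914)) [-0.87   0.01   0.852]
0.1 (np.float64(0.1012), np.float64(0.0788)) [-0.896  0.01   0.978]
0 (np.float64(0.1), np.float64(0.066)) [-0.907  0.01   1.106]
0.9 -1.1; 1.0 -1.2; 1.1 1.2; 1.2 2.1; 1.3 22.0; 1.4 -6.4; 1.5 0.8; 1.6 -4.8; 1.7 0.1; 1.8 9.4; 1.9 0.9;
```

move_arm --moves "-0.14 0.01 0.03 0 0 0 0;-0.25 0.01 0.08 0 0 0 0;-0.36 0.01 0.146 0 0 0 0;-0.46 0.01 0.22 0 0 0 0;-0.557 0.01 0.3 0 0 0 0;-0.642 0.01 0.4 0 0 0 0;-0.717 0.01 0.5 0 0 0 0;-0.78 0.01 0.61 0 0 0 0;-0.832 0.01 0.73 0 0 0 0;-0.87 0.01 0.85 0 0 0 0;-0.9 0.01 0.98 0 0 0 0;-0.9 0.01 0.98 0 0 0 0"

```text
time: 60.85
position: [0.5602, 0.1025, 0.0765]
tool_rot: [0.719, 0.695, -0.002, -0.001]
ft_force: [-0.5, 0.0, 0.6]
grip_width: 0.0003
grip_force: 0.0
```

```bash
python3 - <<'E'
from h import *
goto(.5612,.1,.066,88)
E
```

```text
pos [0.5602 0.1025 0.0765] yaw 88.05 ft [-0.5  0.   0.6] q6 0.02 t 60.85 w 0.0003
shift [-0.024  0.012  0.105] turn 0.001
```

move_arm --moves "-0.024 0.01 0.03 0 0 0 0;-0.024 0.01 0.06 0 0 0 0;-0.024 0.01 0.09 0 0 0 0;-0.024 0.01 0.11 0 0 0 0;-0.024 0.01 0.12 0 0 0 0;-0.024 0.01 0.12 0 0 0 0"

```text
time: 61.45
position: [0.5625, 0.1005, 0.0668]
tool_rot: [0.719, 0.695, 0.0, 0.0]
ft_force: [0.1, -0.2, 0.3]
grip_width: 0.0007
grip_force: 0.0
```

move_arm --moves "0 0 0.01 0 0 0 0;0 0 0.02 0 0 0 0;0 0 0.02 0 0 0 0;0 0 0.03 0 0 0 0;0 0 0.03 0 0 0 0"

```text
time: 61.95
position: [0.5625, 0.1005, 0.0653]
tool_rot: [0.719, 0.695, 0.0, 0.0]
ft_force: [-2.2, 0.8, 10.6]
grip_width: 0.0003
grip_force: 5.3
```

```bash
python3 - <<'E'
from h import *
goto(.5612,.1,.066,88)
c=Cam("scene");s=Cam("side")
a=np.radians(-2.0);X=np.array([np.cos(a),np.sin(a)]);Y=np.array([-np.sin(a),np.cos(a)]);C=np.array([.5635,.165])
W=lambda x,y,z:np.r_[C+x*X+y*Y,z]
for cam in(c,s):
    g=cv2.cvtColor(cam.im,cv2.COLOR_BGR2GRAY).astype(int)
    for th in np.arange(0,.6,.05):
        out=[]
        for x in np.linspace(.09,.14,10):
            l=lambda r,h:cam.proj(W(x,.054-r*np.cos(th)+h*np.sin(th),.05+r*np.sin(th)+h*np.cos(th)))[0]
            v=[g[int(q[1]+.5),int(q[0]+.5)] for q in(l(.115,.054),l(.108,.054),l(.10,.054))]; out.append(2*v[1]-v[0]-v[2])
        print(cam.n,round(th,2),round(np.mean(out),1),end="; ")
E
```

```text
pos [0.5625 0.1005 0.0653] yaw 88.07 ft [-2.2  0.8 10.6] q6 0.02 t 61.95 w 0.0003
shift [-0.006 -0.013 -0.007] turn 0.001
scene 0.0 -41.7; scene 0.05 62.0; scene 0.1 -7.1; scene 0.15 -1.8; scene 0.2 1.6; scene 0.25 0.0; scene 0.3 -15.6; scene 0.35 21.3; scene 0.4 2.0; scene 0.45 -6.3; scene 0.5 21.1; scene 0.55 -0.2; side 0.0 -11.3; side 0.05 15.5; side 0.1 -15.6; side 0.15 -2.9; side 0.2 -11.7; side 0.25 -10.8; side 0.3 5.0; side 0.35 -1.8; side 0.4 -8.8; side 0.45 0.5; side 0.5 3.9; side 0.55 2.4;
```

move_arm --moves "0 0 -0.1 0 0 0 0;0 0 -0.4 0 0 0 0;0 0 -0.8 0 0 0 0;0 0 -1 0 0 0 0;0 0 -1 0 0 0 0"

```text
time: 62.55
position: [0.5648, 0.1005, 0.1673]
tool_rot: [0.719, 0.695, 0.003, 0.003]
ft_force: [1.0, 0.4, 0.3]
grip_width: 0.0002
grip_force: 0.0
```

move_arm --moves "-0.1 -0.1 -0.2 0 0 0.09 1;-0.2 -0.2 -0.4 0 0 0.18 1;-0.3 -0.3 -0.6 0 0 0.27 1;-0.4 -0.4 -0.7 0 0 0.36 1;-0.5 -0.5 -0.7 0 0 0.45 1;-0.6 -0.6 -0.7 0 0 0.54 1;-0.7 -0.7 -0.7 0 0 0.63 1;-0.8 -0.8 -0.7 0 0 0.72 1;-0.9 -0.9 -0.7 0 0 0.81 1;-1 -1 -0.7 0 0 0.9 1;-1 -1 -0.7 0 0 0.944 1;-1 -1 -0.7 0 0 0.944 1"

```text
time: 63.75
position: [0.4581, 0.0038, 0.2328]
tool_rot: [1.0, 0.027, -0.001, -0.0]
ft_force: [-0.2, -0.3, -0.6]
grip_width: 0.0846
grip_force: 0.0
```

move_arm --moves "-0.2 0.2 0 0 0 0 1;-0.2 0.4 0 0 0 0 1;-0.2 0.4 0 0 0 0 1;-0.2 0.4 0 0 0 0 1"

```text
time: 64.15
position: [0.4413, -0.037, 0.2334]
tool_rot: [1.0, 0.027, -0.0, -0.0]
ft_force: [-0.1, 0.3, -0.6]
grip_width: 0.0866
grip_force: 0.0
```

```bash
python3 - <<'E'
from h import *
w=Cam("wrist")
hsv=cv2.cvtColor(w.im,cv2.COLOR_BGR2HSV); H,S,V=cv2.split(hsv)
m=blob((H>100)&(H<125)&(S>150)&(V>40)); print("mat",rect(w.onz(pts(m),.003)))
hull=cv2.fillConvexPoly(np.zeros(m.shape,np.uint8),cv2.convexHull(pts(m).astype(np.int32)),1)>0
bl=blob(hull&(S<80)&(V>80)); hd=blob(hull&(V<50)); q=rect(w.onz(pts(bl),.0155));print("blade",q,"handle",rect(w.onz(pts(hd),.025)))
b=np.radians(q[3]);g=q[0]-70*np.array([np.cos(b),np.sin(b)]);print("grasp",g)
goto(g[0]/1e3,g[1]/1e3,.0165,q[3])
print(robot.get_obs()["ft_force"])
E
```

```text
mat (array([523.2, -57.9]), 275.3, 86.2, 1.03)
blade (array([593.3, -32.2]), 90.4, 23.0, 3.84) handle (array([458.9, -40.2]), 36.5, 19.5, 3.46)
grasp [523.45715299 -36.88793367]
pos [ 0.4413 -0.0367  0.2334] yaw 3.13 ft [ 0.2 -0.3  0.6] q6 1.18 t 64.2 w 0.0868
shift [0.822 0.049 2.168] turn -0.008
[ 0.23250187 -0.33318437  0.64688117]
```

move_arm --moves "0.4 0.02 0.4 0 0 0 0.8;0.8 0.05 0.8 0 0 -0.008 0.8;0.82 0.05 1 0 0 -0.008 0.8;0.82 0.05 1 0 0 -0.008 0.8;0.82 0.05 1 0 0 -0.008 0.8"

```text
time: 64.7
position: [0.5225, -0.0366, 0.1332]
tool_rot: [0.999, 0.034, -0.002, -0.001]
ft_force: [-0.1, -1.1, 1.8]
grip_width: 0.0705
grip_force: 0.0
```

move_arm --moves "0 0 0.3 0 0 0 0.8;0 0 0.6 0 0 0 0.8;0 0 0.8 0 0 0 0.8;0 0 0.95 0 0 0 0.8;0 0 0.95 0 0 0 0.8;0 0 0.95 0 0 0 0.8;0 0 0.95 0 0 0 0.8"

```text
time: 65.4
position: [0.5244, -0.0379, 0.0406]
tool_rot: [0.999, 0.033, 0.001, 0.0]
ft_force: [-0.1, 0.8, -0.9]
grip_width: 0.0694
grip_force: 0.0
```

```bash
python3 - <<'E'
from h import *
goto(.5235,-.0369,.0168,3.6)
E
```

```text
pos [ 0.5244 -0.0379  0.0406] yaw 3.83 ft [-0.1  0.8 -0.9] q6 1.22 t 65.4 w 0.0694
shift [-0.009 -0.011  0.238] turn 0.003
```

move_arm --moves "-0.009 -0.011 0.08 0 0 0 0.8;-0.009 -0.011 0.16 0 0 0 0.8;-0.009 -0.011 0.21 0 0 0 0.8;-0.009 -0.011 0.236 0 0 0 0.8;-0.009 -0.011 0.236 0 0 0 0.8;-0.009 -0.011 0.236 0 0 0 0.3;-0.009 -0.011 0.236 0 0 0 0;-0.009 -0.011 0.236 0 0 0 0;-0.009 -0.011 0.236 0 0 0 0;-0.009 -0.011 0.236 0 0 0 0;-0.009 -0.011 0.236 0 0 0 0;-0.009 -0.011 0.236 0 0 0 0"

```text
time: 66.6
position: [0.5225, -0.0367, 0.0152]
tool_rot: [0.999, 0.033, 0.0, -0.0]
ft_force: [-0.0, 0.8, 0.9]
grip_width: 0.0217
grip_force: 35.1
```

move_arm --moves "0 0 -0.1 0 0 0 0;0 0 -0.25 0 0 0 0;-0.09 0.1 -0.3 0 0 0.015 0;-0.184 0.194 -0.3 0 0 0.031 0;-0.184 0.194 -0.3 0 0 0.031 0;-0.184 0.194 -0.3 0 0 0.031 0"

```text
time: 67.2
position: [0.5046, -0.0578, 0.0448]
tool_rot: [1.0, 0.008, -0.001, -0.0]
ft_force: [-0.5, -0.5, -2.3]
grip_width: 0.0217
grip_force: 40.0
```

```bash
python3 - <<'E'
from h import *
goto(.5065,-.0585,.0175,1)
E
```

```text
pos [ 0.5046 -0.0578  0.0448] yaw 0.92 ft [-0.5 -0.5 -2.3] q6 1.22 t 67.2 w 0.0217
shift [0.02  0.008 0.273] turn -0.001
```

Lower to z ≈ 0.0158 (grasped at 0.0152), release and rise.

move_arm --moves "0.02 0.01 0.1 0 0 0 0;0.02 0.01 0.2 0 0 0 0;0.02 0.01 0.25 0 0 0 0;0.02 0.01 0.285 0 0 0 0;0.02 0.01 0.285 0 0 0 0;0.02 0.01 0.285 0 0 0 0.5;0.02 0.01 0.285 0 0 0 0.8;0.02 0.01 0.285 0 0 0 0.8;0.02 0.01 0.285 0 0 0 0.8;0.02 0.01 0.285 0 0 0 0.8"

```text
time: 68.2
position: [0.5076, -0.0583, 0.0169]
tool_rot: [1.0, 0.009, 0.0, 0.0]
ft_force: [0.1, 0.4, -0.0]
grip_width: 0.0538
grip_force: 0.0
```

move_arm --moves "0 0 -0.1 0 0 0 0.8;0 0 -0.4 0 0 0 0.8;0 0 -0.8 0 0 0 0.8;0 0 -1 0 0 0 0.8;0 0 -1 0 0 0 0.8"

```text
time: 68.7
position: [0.5096, -0.0588, 0.1202]
tool_rot: [1.0, 0.009, 0.004, 0.001]
ft_force: [0.3, -0.8, -0.5]
grip_width: 0.0696
grip_force: 0.0
```

move_arm --moves "-0.4 0 -0.4 0 0 0 0.8;-0.8 0 -0.8 0 0 0 0.8;-0.8 0 -1 0 0 0 0.8;-0.8 0 -1 0 0 0 0.8;-0.8 0 -1 0 0 0 0.8"

```text
time: 69.2
position: [0.4276, -0.0598, 0.2167]
tool_rot: [1.0, 0.009, 0.001, 0.0]
ft_force: [0.9, 0.1, -0.2]
grip_width: 0.0695
grip_force: 0.0
```

```bash
python3 - <<'E'
from h import *
w=Cam("wrist");hsv=cv2.cvtColor(w.im,cv2.COLOR_BGR2HSV); H,S,V=cv2.split(hsv)
m=blob((H>100)&(H<125)&(S>150)&(V>40)); print("mat",rect(w.onz(pts(m),.003)))
hull=cv2.fillConvexPoly(np.zeros(m.shape,np.uint8),cv2.convexHull(pts(m).astype(np.int32)),1)>0
print("blade",rect(w.onz(pts(blob(hull&(S<80)&(V>80))),.0155)))
c=Cam("scene");cop(c,.09);cop(Cam("side"),.09);cop(w,.097,154)
goto(0,0,0)
# hood top corner (+x,-y) vs first picture
a0=cv2.imread("pics/scene0.png").astype(int); d=np.abs(a0-c.im).max(2); print("cassette region diff", [(r,(d[r[1]:r[3],r[0]:r[2]]>40).mean().round(3)) for r in((330,160,455,290),(400,220,455,290),(480,230,620,340),(300,315,345,350),(355,285,390,340),(118,235,168,272))])
E
```

```text
mat (array([518.2, -57.9]), 265.4, 86.5, 1.03)
blade (array([578.6, -56.7]), 89.8, 22.8, 0.97)
scene [178 250  21  46 376] (array([ 530.6, -266.7]), 124.4, 27.1, -7.66)
scene [198 281  23  47 430] (array([ 624. , -261.2]), 115.0, 28.6, -8.31)
scene [146 302  23  50 461] (array([ 629. , -357.2]), 115.8, 23.8, -2.73)
side [406 263  39  32 391] (array([ 676.7, -137.5]), 73.1, 68.8, 63.2)
side [389 338  34  41 728] (array([ 569.9, -270.5]), 71.9, 52.2, 3.02)
side [339 360  36  40 744] (array([ 479.2, -275.5]), 60.4, 50.9, 2.86)
side [418 391  37  42 791] (array([ 573.6, -366.3]), 72.6, 39.8, 4.67)
wrist [548  41  10  27 194] (array([ 589.3, -248.6]), 23.5, 8.0, 3.18)
wrist [500  43  21  55 677] (array([ 567.2, -205.5]), 44.5, 16.2, 2.68)
wrist [576  59  14  22 223] (array([ 582.3, -282.7]), 20.6, 16.0, 3.3)
wrist [628  63   6  24 108] (array([ 593. , -348.8]), 23.2, 7.3, 2.2)
wrist [578  87  14  22 240] (array([ 556.8, -284.1]), 18.2, 15.9, 0.11)
wrist [505 133  18  56 716] (array([ 494. , -210.2]), 44.1, 16.0, 2.77)
wrist [553 152   8  28 204] (array([ 494.1, -254.3]), 22.9, 7.8, 5.08)
pos [ 0.4273 -0.0595  0.2154] yaw 1.03 ft [ 0.6 -0.3 -0.9] q6 1.15 t 69.35 w 0.0694
shift [-4.256 -0.669  2.164] turn None
cassette region diff [((330, 160, 455, 290), np.float64(0.001)), ((400, 220, 455, 290), np.float64(0.0)), ((480, 230, 620, 340), np.float64(0.0)), ((300, 315, 345, 350), np.float64(0.0)), ((355, 285, 390, 340), np.float64(0.0)), ((118, 235, 168, 272), np.float64(0.02))]
```

```bash
python3 -c "
from rig import robot
print(robot.hand_in())"
```

```text
the job is handed in; nothing more can be done
None
```

The job is handed in, with no verdict shown: I pried the cover open, stood all three carriers in their own tray pockets, closed the cover fully, and laid the pry bar back on the middle of the mat after it was knocked aside.

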